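# Knock a stuck seat ring out of its press nest and lay it on the valve body

## Robot

A 6-joint arm with a two-finger parallel gripper is mounted at the origin on a cart in front of the work surface, level with it; the furniture and walls round the work are solid. World frame = base frame: x ahead of the robot, y to its left, z up, the work surface at z = 0. Lengths are in mm, angles in rad, forces in N, time in s.
With the tool pointing down it reaches from about 375 to 975 mm from the base axis. Payload 3.8 kg.
Tool frame: the origin (TCP) lies at the very end of the fingers, on their centre line; the grasp point (between the pads) lies 19 mm behind it (manip.grasp_offset is the distance from the TCP to the grasp point, in mm); z points along the fingers, y is the direction in which the jaws open and shut (so a half turn about z gives the same grasp; the last joint's range is limited). The gripper opens to 88 mm and grips with 3 to 60 N. Pads are 18 mm wide; open, the fingers measure 123 mm over their backs; the gripper's body (75 mm by 187 mm) begins 45 mm behind the grasp point.
Start: joints at [1.278, 0.264, 1.604, -0, 1.274, -0.037], TCP at [170.786, 653.031, 206.906] pointing down, gripper open.
Joint ranges: [-2.63, 2.63], [-0.94, 2.18], [0.31, 2.57], [-1.31, 4.45], [0, 2.66], [-2.55, 2.55]. Speed limits (rad/s): [2.57, 2.57, 3.14, 3.14, 3.14, 3.14].

## Interface

Orientations are given as a 3x3 rotation matrix whose columns are the frame's x, y, z axes.
In Python, from bench import manip, vision, job gives the robot as it stands. The module is installed in compiled form; this text tells all that it offers.
- The arm moves only by the shell command python3 -m pendant 'ROWS'. ROWS is JSON, a list of rows, each a list of 7 numbers: the shift along the tool's x, y, z in cm, then the turn, a rotation vector about the tool's x, y, z in degrees, then the gripper's target within -1 to 1 (fully open at 1, half-way at 0, shut at -1). A call has 1 to 20 rows; each row shifts and turns the commanded pose from where the row before left it, along the tool's axes as they then stand; what a row does not reach is not made up. A row lasts 1/8 s, in which the tool goes at most 62.5 mm and 10.7 degrees, less where a joint would pass 70% of its speed; a pose out of reach is approached as far as the arm can. A call with a gripper value outside its range is refused whole. The fingers move at their own pace and stop on an object; the grip force is fixed at half the most. Time passes only in rows, so rows that do not move let the fingers close. It gives the time, the measured TCP pose, the force and the opening at its end, in the units of the state.
- manip.read_state(): the state, without advancing time (a new reading comes with each control period).
- vision.camera(name): name is "side" or "top" or "wrist"; returns the picture (384x512x3 uint8, red, green, blue); there is no depth.
- vision.camera_info(name): a dict with "vertical_fov" (degrees; the focal length in pixels is half the picture's height over the tangent of half this angle, whatever the lens; pixels are square), "cx", "cy" (the principal point, pixels), "eye" and "rotation" of the camera in the world. Camera axes: x right, y down, z forward; pixel columns grow to the right and rows downward; lengths in mm; the calibration is good to about 2 mm. A picture is of the moment at which its call begins: read the wrist's pose just before it. camera_info takes no time and is no camera call; for the wrist camera it gives the pose at the moment of the call.
- job.finish_job(): hands the job in, once; it reports no verdict.
The state is a dict: "time_s": time; "joint_pos": joint angles; "qvel": joint speeds; "joint_efforts": joint torques, N m; "tcp_pos": TCP position; "orientation": TCP orientation; "ft_force": force on the tool from outside, world axes, zero at the start; "ft_torque": the same for the moment, N m; "opening": finger opening in mm.
Only numpy, scipy, OpenCV 4.12 (cv2) and the standard library are available. Lean on these libraries where they do the work, as an engineer would, in place of code of your own. Each camera call takes 0.05 s, during which the arm holds its last target.

## Task

The white seat ring sits sunk in the round steel press nest with nothing to grip: pick up the soft-faced mallet and, with a brisk blow of its face rather than a slow press, knock the nest's sprung knock-out pin down until it snaps home and the ring is lifted out, then put the mallet back down on the bench. Then take the ring by its rim and lay it, without dropping it, flat and centred on the open top of the black valve body. Do not touch the pin with the gripper, do not hit the ring with the mallet, and leave the valve body and the other things on the bench where they are.

Things in the scene. Friction and masses are not known exactly. Their poses are not given: they have to be found in the camera images.
- mallet_grip (a point): Point in the handle of the soft-faced mallet (black head 54 mm across, 90 mm long; flat-sided wooden handle, here 20 mm wide, 30 mm high). It stands on one face, handle level, centre line 45 mm above the bench. x points along the handle to the head, z up: head's axis 55 mm along +x, its surface 28 mm, striking face 45 mm below, handle's end 130 mm along -x. 0.42 kg, nearly all in the head.
- mallet_head (a point): Centre of the mallet's head: 45 mm above the face it stands on; axes as mallet_grip.
- pin_top (a point): Centre of the slightly domed top of the knock-out pin, a dark steel mushroom head 33 mm across on a pin in a brass-collared bush, 102 mm beside the nest's axis (along the nest's +y). z up. It stands 85.5 mm above the bench at first and 71.5 mm when knocked home.
- knockout_pin (a joint): Travel of the knock-out pin in m: 0 up (start), 0.014 down. An over-centre spring holds it at both ends: pushed less than half-way (7 mm) it springs back, past that it snaps home and stays. It yields at about 10 N pushed slowly, 14 N at 0.2 m/s. Through a rocker it lifts three ejector pins under the ring by as much as it goes down.
- nest_top (a point): Centre of the top of the fixed round steel press nest, 125 mm across, top face 57 mm above the bench. Its recess is 11 mm deep and 105 mm across, with a flush centre boss 59 mm across. y points to the knock-out pin. The base plate is 12 mm high and reaches 62 mm to either side in x, 65 mm in -y, 124 mm in +y.
- ring_centre (a point): Centre of the white plastic seat ring, half-way up: 101 mm outer and 66 mm inner diameter (rim 17.5 mm wide), 10 mm thick, 50 g, z along its axis. At first it lies 1 mm below the nest's top face; knocked out, its underside stands 3 mm above that face (ring centre 65 mm above the bench), loose on three pins.
- valve_rim (a point): Centre of the open round top of the black valve body standing on the bench, in the plane of its rim, 128 mm above the bench; the rim is 100 mm across outside and 88 mm inside. z up. The laid ring's centre comes 5 mm above this point. Two stub pipes stick out level below, up to 84 mm high. Loose, 0.55 kg.
- grease_jar: Bystander: small white jar with a blue lid, 63 mm across, 53 mm high.
- hex_key: Bystander: hex key lying on the bench, 109 mm.
- spanner: Bystander: spanner lying on the bench, 157 mm.

How it is judged:
By the outcome, as a careful person would: the job done as asked, in the order asked, and still so for the second after the job is handed in, with the robot touching nothing.
It also fails if it takes over 54 s, if anything falls off the work surface, if the arm or the gripper's body presses on something with over 40 N, if the wrist force passes 120 N, or if a joint passes its speed limit or range.

## Working session

There is one attempt and no reset: what is moved stays moved. The work goes in short steps, Python scripts to look and compute and a shell command to move; the robot and the scene stay as the last step left them, time stands still between calls to the robot, and variables do not carry over. Pictures are saved under pics/ and viewed, and the job is handed in when it is done.

```bash
mkdir -p pics
python3 - <<'E'
from bench import manip, vision, job
import cv2
s=manip.read_state();print(s)
for n in ("side","top","wrist"):
    print(n,vision.camera_info(n))
    cv2.imwrite(f"pics/{n}0.png",cv2.resize(vision.camera(n)[:,:,::-1],(800,600),interpolation=cv2.INTER_CUBIC))
E
```

```text
{'time_s': 0.0, 'joint_pos': array([ 1.27810791e+00,  2.64722153e-01,  1.60535356e+00, -1.15614578e-05,
        1.27368813e+00, -3.68765772e-02]), 'qvel': array([-1.44869527e-03, -3.57574245e-04, -1.41375616e-03,  1.20256872e-03,
        9.89630880e-04, -1.61661884e-05]), 'joint_efforts': array([ 1.79442457e-03, -5.02112639e+01, -3.56868517e+01,  7.29653682e-02,
        2.99446844e-02, -1.89427806e-04]), 'tcp_pos': array([170.56442822, 652.30034801, 205.61999755]), 'orientation': array([[-9.67459031e-01,  2.53026962e-01, -6.15862925e-04],
       [ 2.53027703e-01,  9.67456793e-01, -2.08204250e-03],
       [ 6.90078798e-05, -2.17012120e-03, -9.99997643e-01]]), 'ft_force': array([-0.74386035,  0.27977942,  0.59453485]), 'ft_torque': array([ 0.02836395,  0.03064257, -0.01271805]), 'opening': 87.90989924143221}
side {'vertical_fov': 56.62067324024564, 'cx': 256.85916994988133, 'cy': 191.07958190534035, 'eye': array([493.94160146, 635.66707622, 559.44150789]), 'rotation': array([[-0.99350818, -0.03079188,  0.10951419],
       [-0.110696  ,  0.48361627, -0.86825209],
       [-0.02622773, -0.87473834, -0.48388526]])}
top {'vertical_fov': 52.48416315271241, 'cx': 254.89613557485492, 'cy': 198.9393780793557, 'eye': array([ 427.0211645 , -155.87154848,  921.3670704 ]), 'rotation': array([[-0.02006664, -0.98688832,  0.16015235],
       [-0.99974138,  0.01809192, -0.01377905],
       [ 0.01070093, -0.16038743, -0.98699613]])}
wrist {'vertical_fov': 67.06007918633283, 'cx': 249.1251247519978, 'cy': 191.91506117839802, 'eye': array([100.9433594 , 671.2523757 , 382.43152551]), 'rotation': array([[ 0.25400474,  0.92956505,  0.26718985],
       [ 0.96719911, -0.24333823, -0.07288618],
       [-0.00273494,  0.27693922, -0.96088355]])}
```

View pics/side0.png

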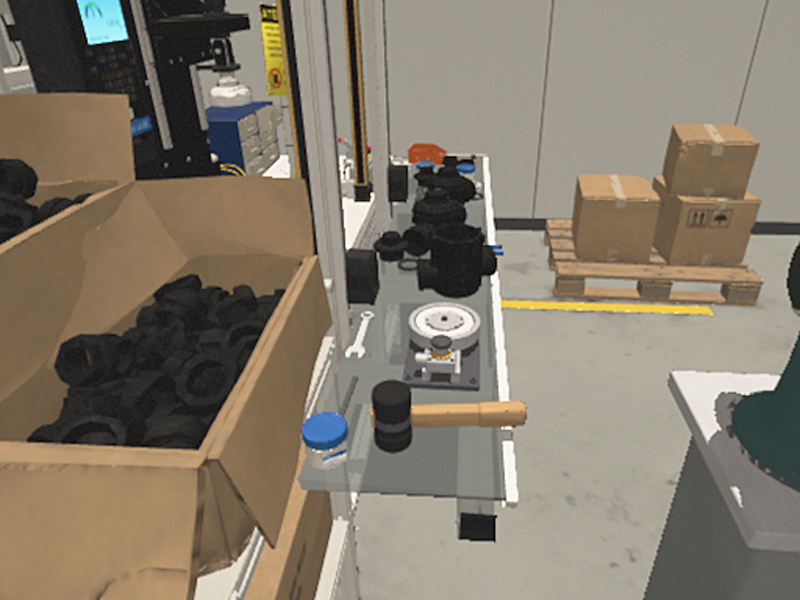

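View pics/top0.png

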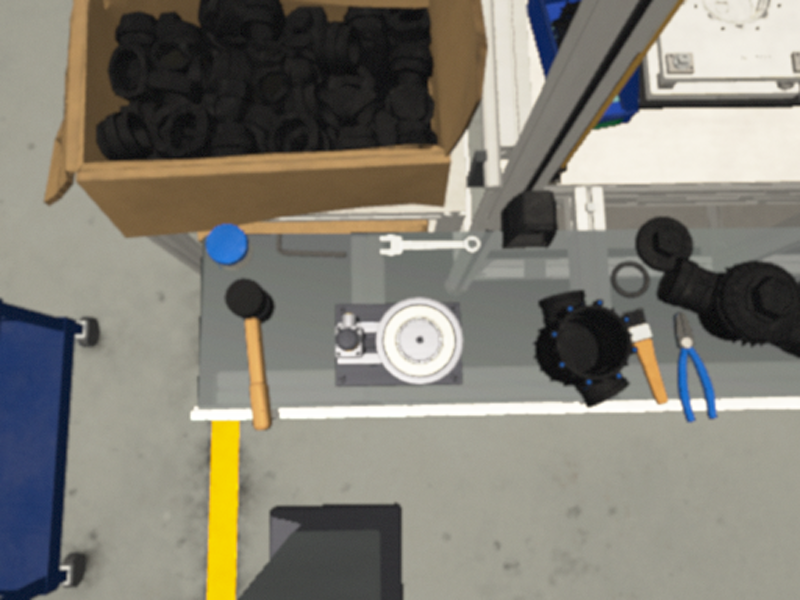

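View pics/wrist0.png

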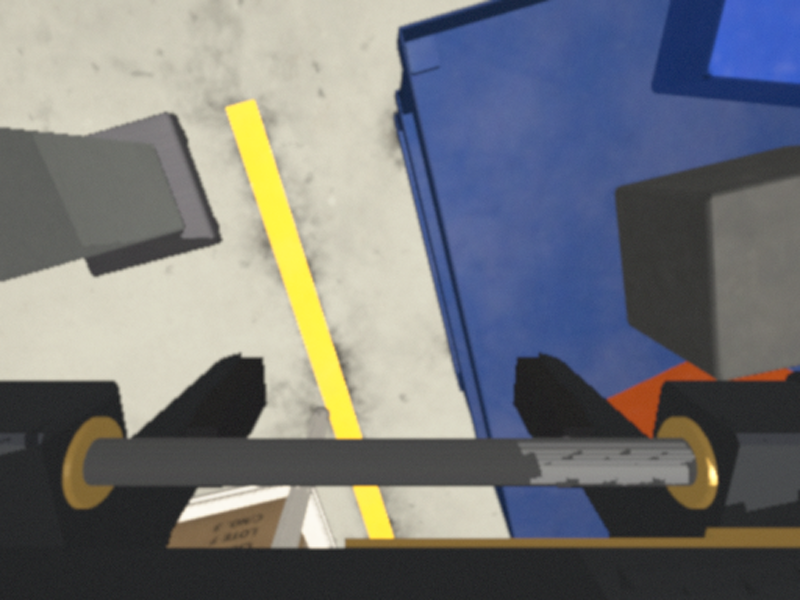

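```bash
cat > h.py <<'E'
import numpy as np, cv2
from bench import manip, vision, job
def K(n):
    i=vision.camera_info(n); f=192/np.tan(np.radians(i['vertical_fov']/2)); return i,f
def px2(n,u,v,z,i=None):
    i=i or vision.camera_info(n); f=192/np.tan(np.radians(i['vertical_fov']/2))
    d=i['rotation']@np.array([(u-i['cx'])/f,(v-i['cy'])/f,1]); e=i['eye']
    return e+d*(z-e[2])/d[2]
def proj(n,p,i=None):
    i=i or vision.camera_info(n); f=192/np.tan(np.radians(i['vertical_fov']/2))
    c=i['rotation'].T@(np.array(p)-i['eye']); return np.array([i['cx']+f*c[0]/c[2],i['cy']+f*c[1]/c[2]])
def crop(img,u0,v0,u1,v1,s,name):
    c=img[v0:v1,u0:u1,::-1]; cv2.imwrite(name,cv2.resize(c,None,fx=s,fy=s,interpolation=cv2.INTER_CUBIC))
E
python3 - <<'E'
from h import *
t=vision.camera("top");s=vision.camera("side")
cv2.imwrite("pics/top_raw.png",t[:,:,::-1]);cv2.imwrite("pics/side_raw.png",s[:,:,::-1])
crop(t,125,165,315,280,4.2,"pics/tA.png")
crop(t,325,165,425,265,6,"pics/tB.png")
crop(s,185,130,345,310,3.3,"pics/sA.png")
E
```

```text
(no output)
```

View pics/tA.png

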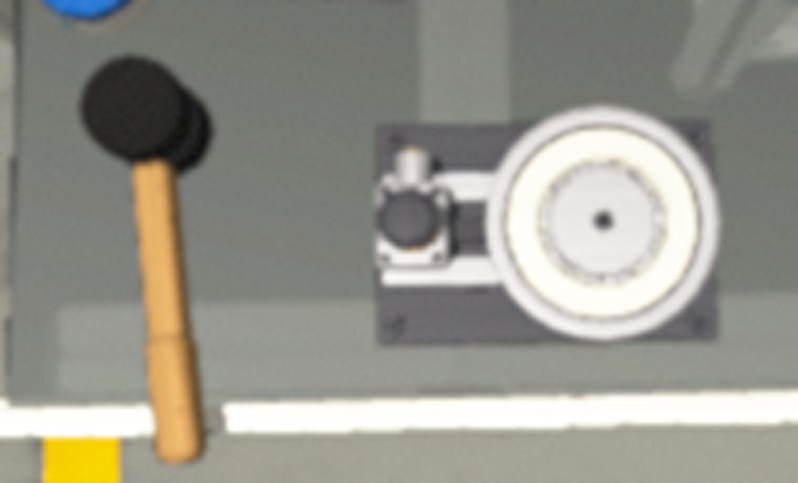

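View pics/tB.png

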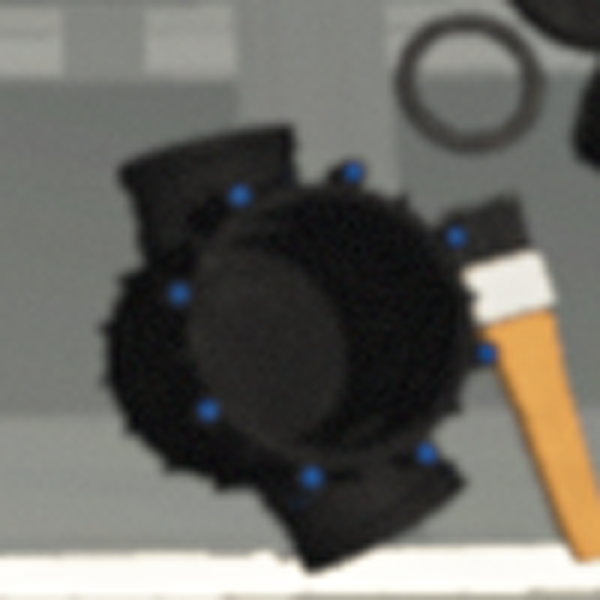

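View pics/sA.png

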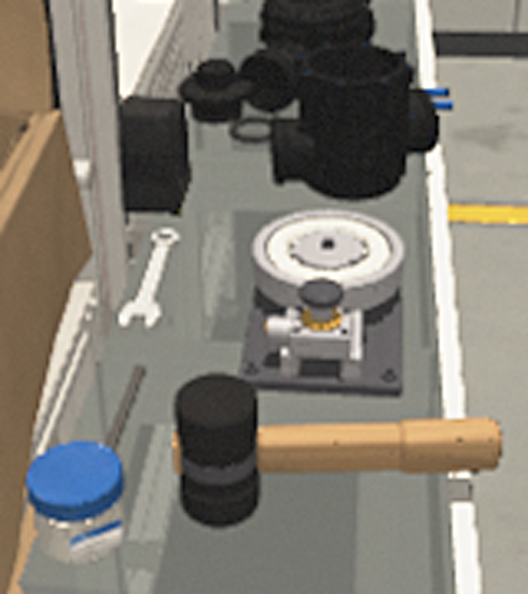

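Run:
```python
from h import *
A=lambda x,y:(125+(x+.5)/4.2-.5,165+(y+.5)/4.2-.5)
B=lambda x,y:(325+(x+.5)/6-.5,165+(y+.5)/6-.5)
S=lambda x,y:(185+(x+.5)/3.3-.5,130+(y+.5)/3.3-.5)
def p(n,q,z): print(n,px2("top",*q,z).round(1))
p('nest',A(602.5,222),57);p('boss',A(602,220),57);p('pin',A(409,219),85)
p('nestL',A(486,222),57);p('nestR',A(719,222),57);p('nestT',A(602,106),57);p('nestB',A(602,341),57)
p('headtop',A(133,107),90);p('hndl near',A(154.5,170),60);p('hndl far',A(180,440),60);p('end',A(181,462),60)
p('jar',A(86,-30),53)
for z in (128,115): p('valve',B(330,325),z);p('valvedots',B(332,324),z)
def q(n,q,z): print('side',n,px2("side",*q,z).round(1))
q('pin',S(322,293),85); q('nest',S(328,254),57);q('head top',S(217,395),90)
q('rim left',S(303,75),128);q('rim right',S(411,75),128); q('rim c',S(357,68),128)
q('hnd end',S(500,432),60)
```

```text
nest [ 524.8 -196.5   57. ]
boss [ 525.9 -196.3   57. ]
pin [525.1 -95.8  85. ]
nestL [ 526.  -134.6   57. ]
nestR [ 523.7 -258.5   57. ]
nestT [ 587.5 -197.8   57. ]
nestB [ 462.  -194.6   57. ]
headtop [585.2  45.6  90. ]
hndl near [556.7  40.8  60. ]
hndl far [415.3  25.   60. ]
end [404.1  24.3  60. ]
jar [668.8  81.7  53. ]
valve [ 509.8 -422.2  128. ]
valvedots [ 510.2 -422.9  128. ]
valve [ 511.2 -426.6  115. ]
valvedots [ 511.5 -427.3  115. ]
side pin [525.2 -84.3  85. ]
side nest [ 525.  -184.7   57. ]
side head top [585.7  45.7  90. ]
side rim left [ 558.3 -388.8  128. ]
side rim right [ 457.7 -393.6  128. ]
side rim c [ 508.2 -408.3  128. ]
side hnd end [405.   31.6  60. ]
```

```bash
cat >> h.py <<'E'
from scipy.spatial.transform import Rotation as R
def Rdown(yawdeg):
    a=np.radians(yawdeg); x=np.array([np.cos(a),np.sin(a),0]); z=np.array([0,0,-1.]); return np.c_[x,np.cross(z,x),z]
def plan(target,yaw,pos=None,rot=None):
    """shift (cm) in tool axes before the turn and after, and the turn"""
    s=manip.read_state()
    pos=s['tcp_pos'] if pos is None else np.array(pos); rot=s['orientation'] if rot is None else rot
    Rt=Rdown(yaw); d=np.array(target)-pos
    print('pos',pos.round(1),'turn tool deg',np.degrees(R.from_matrix(rot.T@Rt).as_rotvec()).round(2),
      'shift cm, cur axes',(rot.T@d/10).round(2),'| after turn',(Rt.T@d/10).round(2),'t',round(s['time_s'],2))
E
python3 - <<'E'
from h import *
plan([535,39,200],186.4,pos=[170.8,653,206.9])
E
```

```text
pos [170.8 653.  206.9] turn tool deg [-6.000e-02 -1.000e-02 -2.106e+01] shift cm, cur axes [-50.78 -50.18   0.74] | after turn [-29.35 -65.08   0.69] t 0.25
```

```bash
python3 -m pendant '[[0,0,0,0,0,-10.5,0.2],[0,0,0,0,0,-10.5,0.2],[-2.26,-5,0.05,0,0,0,0.2],[-2.26,-5,0.05,0,0,0,0.2],[-2.26,-5,0.05,0,0,0,0.2],[-2.26,-5,0.05,0,0,0,0.2],[-2.26,-5,0.05,0,0,0,0.2],[-2.26,-5,0.05,0,0,0,0.2],[-2.26,-5,0.05,0,0,0,0.2],[-2.26,-5,0.05,0,0,0,0.2],[-2.26,-5,0.05,0,0,0,0.2],[-2.26,-5,0.05,0,0,0,0.2],[-2.26,-5,0.05,0,0,0,0.2],[0,0,0,0,0,0,0.2]]'
python3 - <<'E'
from h import *
plan([535,39,200],186.4); i=vision.camera_info("wrist");w=vision.camera("wrist")
cv2.imwrite("pics/w1.png",cv2.resize(w[:,:,::-1],(800,600),interpolation=cv2.INTER_CUBIC))
E
```

```text
time_s: 2.0
tcp_pos: [480.0, 130.9, 201.4]
orientation: [[-0.994, -0.105, 0.0], [-0.105, 0.994, -0.001], [-0.0, -0.001, -1.0]]
ft_force: [0.5, -0.1, -0.7]
opening: 52.7
pos [480.  130.9 201.4] turn tool deg [-0.04  0.02 -0.37] shift cm, cur axes [-4.5  -9.72  0.15] | after turn [-4.44 -9.75  0.14] t 2.0
```

View pics/w1.png

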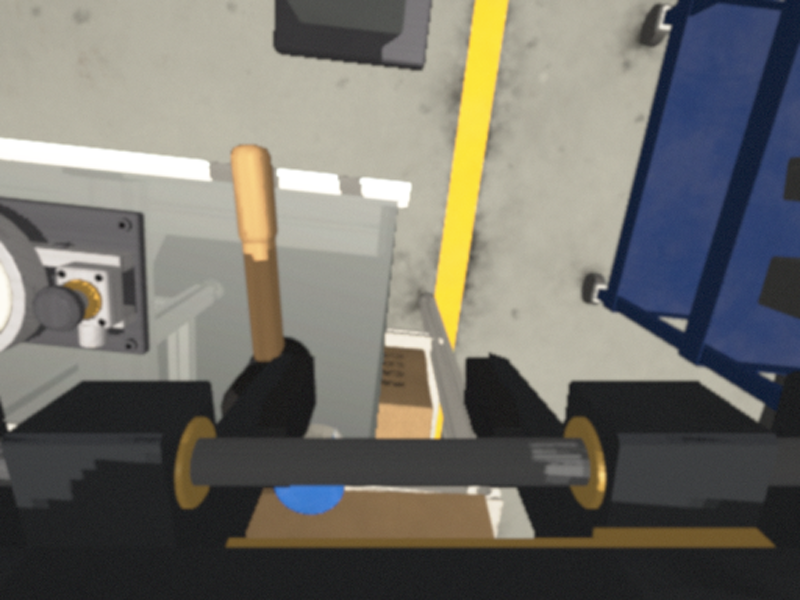

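Run:
```python
from h import *
g=lambda x,y:((x+.5)/1.5625-.5,(y+.5)/1.5625-.5)
for n,x,y,z in [('h1',264,330,60),('h2',262,285,60),('h3',254.5,200,60),('end',251,147,55),('pin',60,308,85),]:
    print(n,px2("wrist",*g(x,y),z).round(1))
```

```text
h1 [531.3  44.4  60. ]
h2 [496.9  41.9  60. ]
h3 [437.   35.1  60. ]
end [402.6  30.5  55. ]
pin [520.4 -87.   85. ]
```

```bash
python3 -m pendant '[[-2.2,-4.4,3,0,0,0,0.2],[-2.2,-4.3,3,0,0,0,0.2],[0,0,1,0,0,0,0.2],[0,0,0,0,0,0,0.2]]'
python3 - <<'E'
from h import *
plan([535,42,100],186.4)
s=manip.read_state();p=s['tcp_pos'];Ro=s['orientation'];
for n in("top","side","wrist"):
    im=vision.camera(n).copy()
    if n!="wrist":
        for dy in (-26.3,0,26.3):
            u,v=proj(n,p+Ro[:,1]*dy); print(n,u,v); cv2.drawMarker(im,(round(u),round(v)),(255,0,0),cv2.MARKER_CROSS,5,1)
        u,v=map(int,proj(n,p)); crop(im,u-64,v-48,u+64,v+48,6,f"pics/{n}2.png")
    else: cv2.imwrite("pics/w2.png",cv2.resize(im[:,:,::-1],(800,600),interpolation=cv2.INTER_CUBIC))
E
```

```text
time_s: 2.55
tcp_pos: [530.5, 53.7, 130.4]
orientation: [[-0.994, -0.111, -0.003], [-0.111, 0.994, 0.001], [0.003, 0.001, -1.0]]
ft_force: [-0.1, -0.0, 0.5]
opening: 52.5
pos [530.5  53.7 130.4] turn tool deg [ 0.06 -0.16 -0.02] shift cm, cur axes [-0.33 -1.21  3.04] | after turn [-0.32 -1.21  3.04] t 2.55
top 159.91347347869404 211.29111931003172
top 147.02911746385428 212.94924924990778
top 134.11701751370035 214.61094964761207
side 275.8316376795271 229.62276242111014
side 276.44677101766047 237.17803036384745
side 277.1027278424981 245.23470566217372
```

View pics/w2.png

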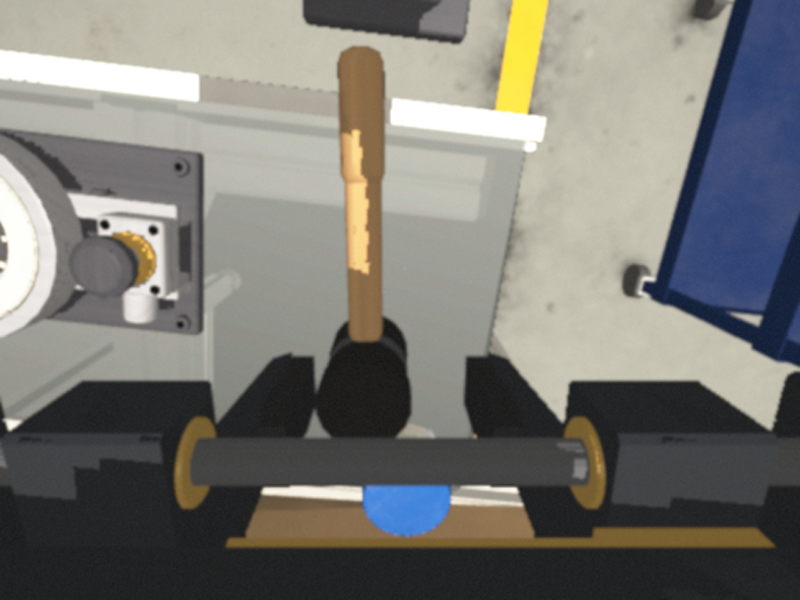

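View pics/top2.png

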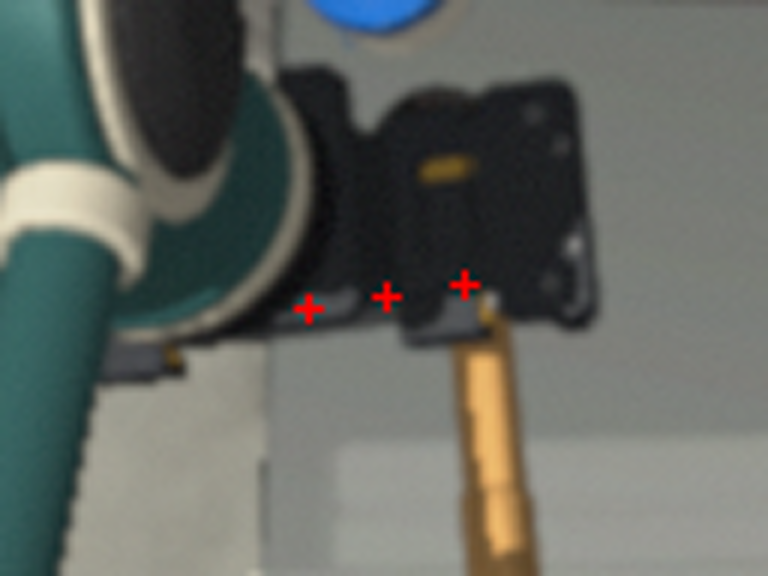

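View pics/side2.png

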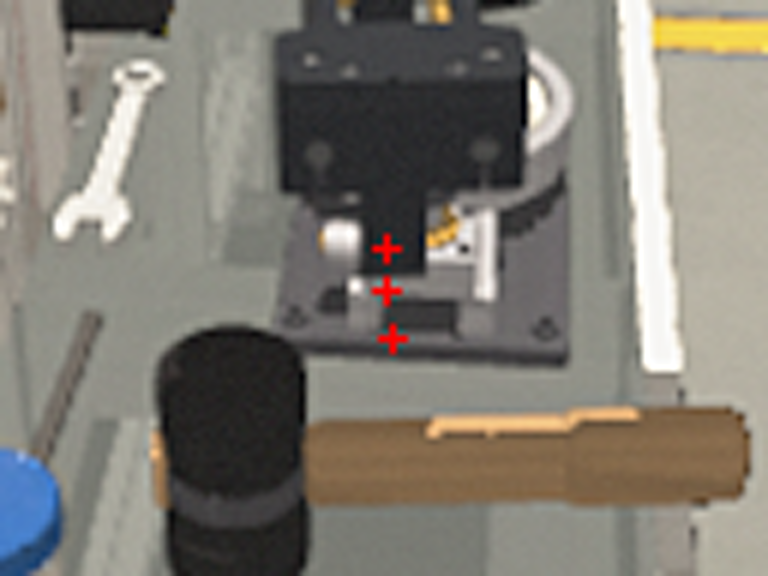

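Run:
```python
from h import *
s=manip.read_state();p=s['tcp_pos'];Ro=s['orientation'];i=vision.camera_info("wrist");print(i, Ro.T@(i['eye']-p), Ro.T@i['rotation'])
for dy in (-44,-26.3,0,26.3,44): print(dy,proj("wrist",p+Ro[:,1]*dy)*1.5625, proj("wrist",p+Ro[:,1]*dy-Ro[:,2]*40)*1.5625)
for nm,P in [('base corner +y,-x',[463,-72,12]),('base corner +y +x',[587,-72,12])]:
    for n in("top","side","wrist"): print(nm,n,proj(n,P)*1.5625)
```

```text
{'vertical_fov': 67.06007918633283, 'cx': 249.1251247519978, 'cy': 191.91506117839802, 'eye': array([460.19529434,  46.15290343, 309.13534551]), 'rotation': array([[-1.11418666e-01,  9.54499165e-01,  2.76617471e-01],
       [ 9.93773556e-01,  1.07016035e-01,  3.10110845e-02],
       [-2.45074002e-06,  2.78350341e-01, -9.60479613e-01]])} [  72.0318591     0.48026292 -176.69475359] [[-1.02169266e-03 -9.60931274e-01 -2.76785192e-01]
 [ 9.99999422e-01 -8.89384426e-04 -6.03553809e-04]
 [ 3.33805291e-04 -2.76785649e-01  9.60931628e-01]]
-44 [283.44977604 348.4215173 ] [256.5328837  393.88000184]
-26.3 [325.67626151 348.38669007] [309.48441291 393.83953686]
0 [388.4283526  348.33493389] [388.1776144  393.77940038]
26.3 [451.19094472 348.28316905] [466.88733052 393.71925129]
44 [493.43632093 348.24832624] [519.86856857 393.67876361]
base corner +y,-x top [334.66237961 386.2998121 ]
base corner +y,-x side [479.82154843 386.0353386 ]
base corner +y,-x wrist [200.58826943 151.34867273]
base corner +y +x top [334.39019424 303.90401836]
base corner +y +x side [401.49257583 382.30941531]
base corner +y +x wrist [201.27176788 336.56996879]
```

Run:
```python
from h import *
for nm,P in [('pin',[525,-94,85.5]),('nest',[525,-196,57]),('head',[585,45.6,90]),('headbot',[585,45.6,0]),('grip',[530,39.5,60]),('end',[401,25,45])]:
    a=proj("side",P)
    print(nm,proj("top",P)*1.5625,'tA',(proj("top",P)-[125,165])*4.2,'sA',(a-[185,130])*3.3,'w',proj("wrist",P)*1.5625)
```

```text
pin [345.54827937 338.73130565] tA [403.83377494 217.50974959] sA [321.78665284 284.03438359] w [ 98.83605681 269.35507901]
nest [418.50664818 339.69179906] tA [599.94587031 220.09155587] sA [327.46023852 245.69184429] w [-55.01198855 238.49565335]
head [244.17695648 297.18477736] tA [131.34765902 105.83268155] sA [216.98882121 393.76805649] w [362.54552498 407.18371219]
headbot [258.23668723 307.9128492 ] tA [169.14021527 134.66973864] sA [221.59638522 499.9827009 ] w [369.51306477 344.97199963]
grip [252.74894592 339.05876863] tA [154.38916662 218.38997007] sA [303.81466676 428.80012627] w [364.04775781 293.856907  ]
end [263.78968916 431.027559  ] tA [184.06668447 465.60207858] sA [502.41387685 442.52927544] w [361.66328726  46.80520959]
```

```bash
python3 -m pendant '[[-0.3,-1.4,1.8,0,0,0,0.2],[0,0,5,0,0,0,0.2],[0,0,0,0,0,0,0.2]]'
python3 - <<'E'
from h import *
plan([535,40,32],186.4)
s=manip.read_state();p=s['tcp_pos'];Ro=s['orientation'];
n="side";im=vision.camera(n).copy()
for dy in (26.3,44):
            u,v=proj(n,p+Ro[:,1]*dy); print(n,u,v); cv2.drawMarker(im,(round(u),round(v)),(255,0,0),cv2.MARKER_CROSS,5,1)
crop(im,215,185,345,285,6,"pics/side3.png")
E
```

```text
time_s: 3.08
tcp_pos: [532.1, 38.3, 59.2]
orientation: [[-0.994, -0.111, -0.009], [-0.111, 0.994, -0.0], [0.009, 0.001, -1.0]]
ft_force: [-0.2, 0.1, 0.7]
opening: 52.9
pos [532.1  38.3  59.2] turn tool deg [ 0.04 -0.52 -0.05] shift cm, cur axes [-0.33  0.14  2.72] | after turn [-0.31  0.14  2.72] t 3.08
side 276.70914480990575 268.0496199644751
side 277.13132470130586 273.89023681579846
```

View pics/side3.png

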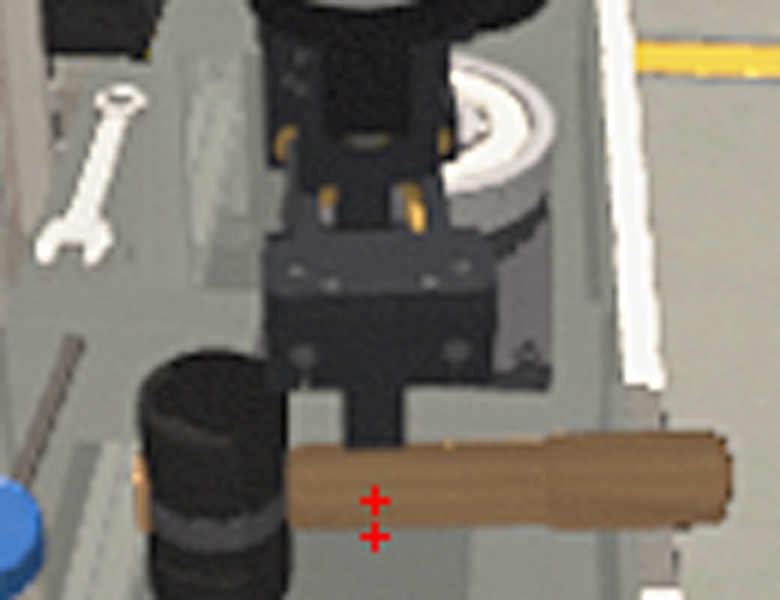

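Run:
```python
from h import *
for dy in (-44,-26,26,44):
  for dz in (0,10,20,30,40):
    print(dy,dz,proj("side",[531,53.7+dy,130.4+dz])[1].round(1),proj("side",[532,38.3+dy,59.2+dz])[1].round(1))
print(proj("side",[532,38+93,123]), proj("side",[532,38+60,123]),(np.array([275,385])/6+[0,185]))
```

```text
-44 0 224.8 247.1
-44 10 220.9 243.5
-44 20 216.9 239.9
-44 30 212.8 236.3
-44 40 208.7 232.6
-26 0 229.7 252.2
-26 10 225.7 248.5
-26 20 221.7 244.9
-26 30 217.6 241.2
-26 40 213.4 237.5
26 0 245.1 267.9
26 10 241.0 264.2
26 20 236.8 260.5
26 30 232.5 256.6
26 40 228.2 252.8
44 0 250.9 273.9
44 10 246.7 270.1
44 20 242.5 266.3
44 30 238.2 262.4
44 40 233.8 258.5
[272.94816677 265.54396389] [274.18101994 254.07796976] [ 45.83333333 249.16666667]
```

```bash
python3 -m pendant '[[-0.3,0.1,2.7,0,0,0,0.2],[0,0,0,0,0,0,0.2]]'
python3 - <<'E'
from h import *
plan([535,40,32],186.4)
for n in ("wrist","side"):
  im=vision.camera(n).copy()
  if n=="wrist": crop(im,130,150,350,310,3.6,"pics/w4.png")
  else: crop(im,215,185,345,285,6,"pics/side4.png")
E
```

```text
time_s: 3.38
tcp_pos: [539.0, 39.9, 36.5]
orientation: [[-0.994, -0.111, -0.001], [-0.111, 0.994, -0.0], [0.001, 0.0, -1.0]]
ft_force: [0.0, 0.2, 0.5]
opening: 52.4
pos [539.   39.9  36.5] turn tool deg [ 0.   -0.08 -0.04] shift cm, cur axes [0.4  0.05 0.45] | after turn [0.4  0.05 0.45] t 3.38
```

View pics/w4.png

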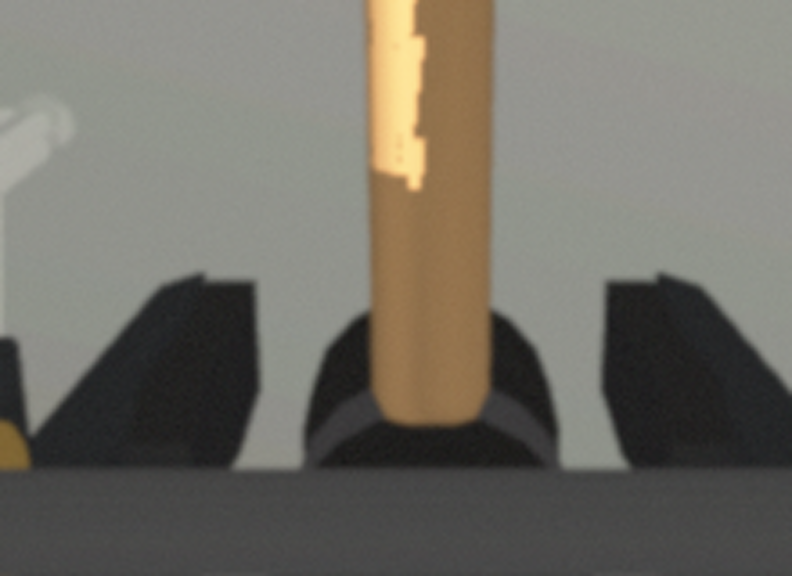

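View pics/side4.png

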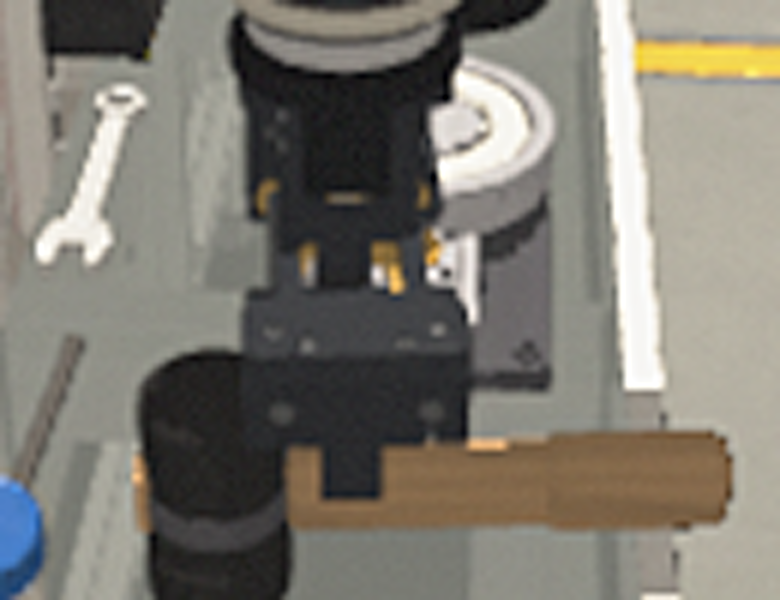

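```bash
python3 -m pendant '[[0.6,0.0,0.8,0,0,0,0.2],[0,0,0,0,0,0,-1],[0,0,0,0,0,0,-1],[0,0,0,0,0,0,-1],[0,0,0,0,0,0,-1]]'
python3 - <<'E'
from h import *
plan([535,40,32],186.4)
for n in ("side",):
  im=vision.camera(n).copy()
  crop(im,215,185,345,285,6,"pics/side5.png")
E
```

```text
time_s: 4.1
tcp_pos: [533.6, 39.4, 28.6]
orientation: [[-0.994, -0.111, 0.0], [-0.111, 0.994, 0.0], [-0.0, -0.0, -1.0]]
ft_force: [-0.7, -0.3, 0.9]
opening: 15.1
pos [533.6  39.4  28.6] turn tool deg [-0.    0.02 -0.05] shift cm, cur axes [-0.14  0.05 -0.34] | after turn [-0.14  0.05 -0.34] t 4.1
```

View pics/side5.png

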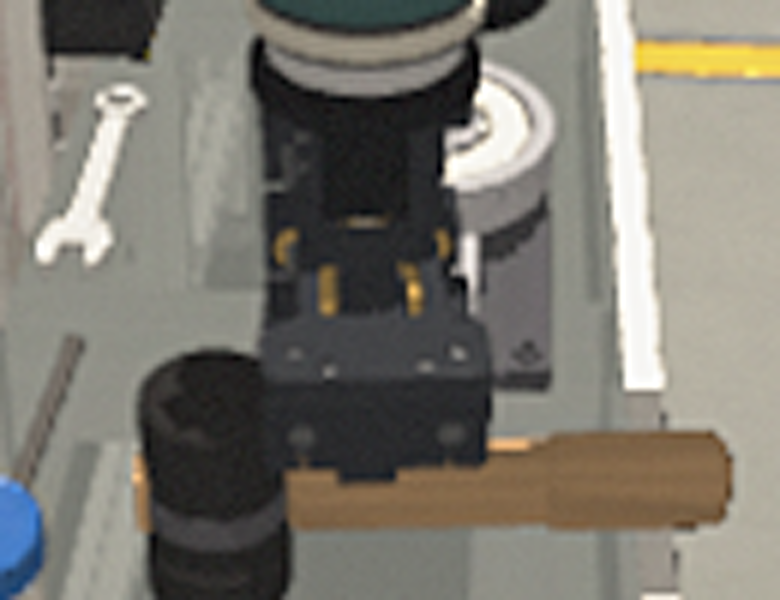

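```bash
python3 -m pendant '[[0,0,0,0,0,0,-1],[0,0,0,0,0,0,-1]]'
python3 - <<'E'
from h import *
i=vision.camera("wrist"); crop(i,130,150,350,310,3.6,"pics/w6.png")
im=vision.camera("side").copy(); crop(im,215,185,345,285,6,"pics/side6.png")
E
```

```text
time_s: 4.4
tcp_pos: [533.7, 39.3, 28.6]
orientation: [[-0.994, -0.111, 0.0], [-0.111, 0.994, 0.0], [-0.0, -0.0, -1.0]]
ft_force: [0.5, -0.5, 1.2]
opening: 0.7
```

View pics/w6.png

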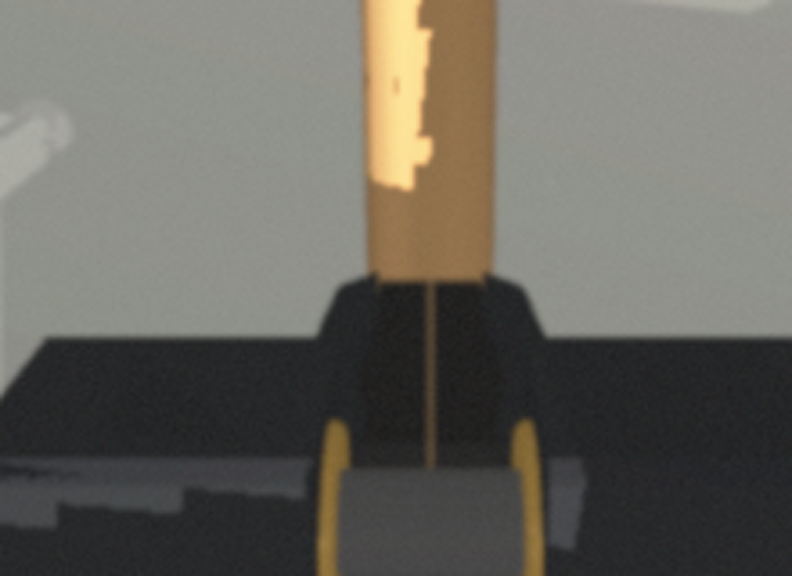

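View pics/side6.png

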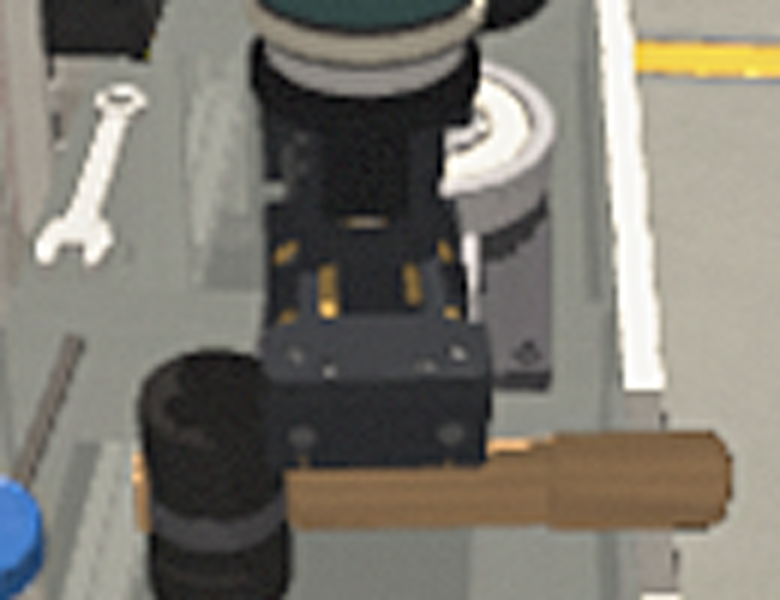

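Run:
```python
from h import *
print(manip.grasp_offset,[a for a in dir(manip) if a[0]!='_'],[a for a in dir(vision) if a[0]!='_'])
s=manip.read_state();p=s['tcp_pos'];Ro=s['orientation']
# tip +x edge in wrist: crop row 285 col 430 -> raw
u,v=130+430/3.6,150+283/3.6
for dz in (0,10,20,25,30,35,40):
  for dx in (9,12): print(dz,dx,proj("wrist",p+Ro[:,0]*dx-Ro[:,2]*dz).round(1),(u,v))
```

```text
18.700000000000003 ['MotionError', 'grasp_offset', 'read_state'] ['camera', 'camera_info']
0 9 [248.6 210. ] (249.44444444444446, 228.61111111111111)
0 12 [248.6 205.6] (249.44444444444446, 228.61111111111111)
10 9 [248.5 215.5] (249.44444444444446, 228.61111111111111)
10 12 [248.5 210.9] (249.44444444444446, 228.61111111111111)
20 9 [248.5 221.6] (249.44444444444446, 228.61111111111111)
20 12 [248.5 216.7] (249.44444444444446, 228.61111111111111)
25 9 [248.5 224.9] (249.44444444444446, 228.61111111111111)
25 12 [248.5 219.9] (249.44444444444446, 228.61111111111111)
30 9 [248.4 228.4] (249.44444444444446, 228.61111111111111)
30 12 [248.4 223.3] (249.44444444444446, 228.61111111111111)
35 9 [248.4 232.2] (249.44444444444446, 228.61111111111111)
35 12 [248.4 227. ] (249.44444444444446, 228.61111111111111)
40 9 [248.4 236.2] (249.44444444444446, 228.61111111111111)
40 12 [248.4 230.8] (249.44444444444446, 228.61111111111111)
```

Run:
```python
from h import *
s=manip.read_state();p=s['tcp_pos'];Ro=s['orientation']
print('obs carriage edge', 150+338/3.6, 'left corner', 130+48/3.6)
for dz in (40,50,64,70,80,90,100):
  for dx in (30,37.5): print(dz,dx,proj("wrist",p+Ro[:,0]*dx-Ro[:,2]*dz-Ro[:,1]*30)[1].round(1), proj("wrist",p+Ro[:,0]*dx-Ro[:,2]*dz-Ro[:,1]*60)[0].round(1),proj("wrist",p+Ro[:,0]*dx-Ro[:,2]*dz-Ro[:,1]*75)[0].round(1))
```

```text
obs carriage edge 243.88888888888889 left corner 143.33333333333334
40 30 197.2 126.8 96.4
40 37.5 182.4 124.9 94.1
50 30 203.5 117.9 85.4
50 37.5 187.8 115.9 82.8
64 30 214.2 103.2 67.0
64 37.5 196.9 100.6 63.8
70 30 219.6 95.8 57.8
70 37.5 201.4 93.0 54.2
80 30 229.8 81.8 40.2
80 37.5 210.2 78.3 36.0
90 30 242.0 64.8 19.1
90 37.5 220.7 60.7 13.9
100 30 257.1 44.1 -6.8
100 37.5 233.6 38.9 -13.2
```

```bash
python3 -m pendant '[[0,0,0,0,0,0,0],[0,0,0,0,0,0,0],[0,0,0,0,0,0,0],[0,0,0,0,0,0,0],[0,0,2.4,0,0,0,0],[0,0,0,0,0,0,0]]'
python3 - <<'E'
from h import *
plan([535,40,0],186.4)
i=vision.camera("wrist"); crop(i,130,150,350,310,3.6,"pics/w7.png")
im=vision.camera("side").copy(); crop(im,215,185,345,285,6,"pics/side7.png")
E
```

```text
time_s: 5.25
tcp_pos: [531.2, 39.3, 2.6]
orientation: [[-0.994, -0.111, -0.004], [-0.111, 0.994, -0.0], [0.004, 0.0, -1.0]]
ft_force: [-0.1, -0.3, -0.5]
opening: 44.3
pos [531.2  39.3   2.6] turn tool deg [ 0.02 -0.26 -0.06] shift cm, cur axes [-0.39  0.03  0.26] | after turn [-0.39  0.03  0.26] t 5.25
```

View pics/w7.png

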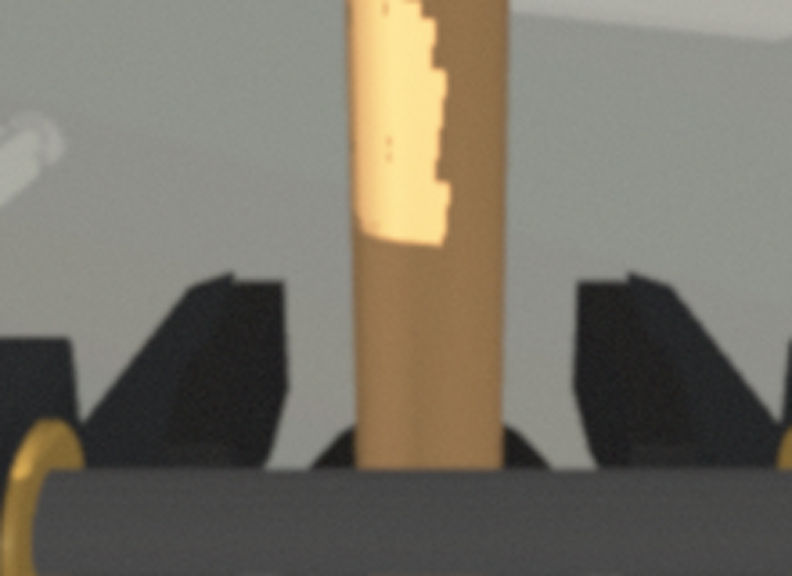

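View pics/side7.png

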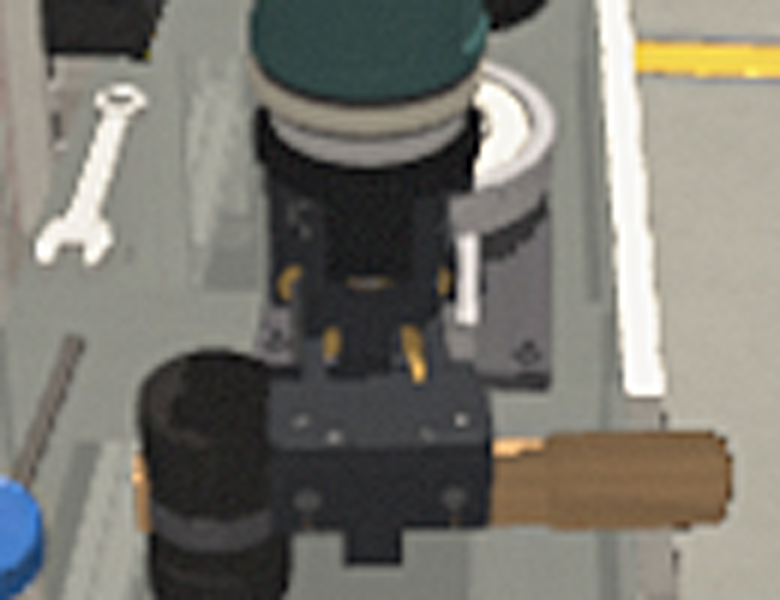

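```bash
python3 -m pendant '[[0,0,0.7,0,0,0,0],[0,0,0,0,0,0,-1],[0,0,0,0,0,0,-1],[0,0,0,0,0,0,-1],[0,0,0,0,0,0,-1],[0,0,0,0,0,0,-1]]'
python3 - <<'E'
from h import *
plan([535,40,0],186.4)
i=vision.camera("wrist"); crop(i,130,150,350,310,3.6,"pics/w8.png")
E
```

```text
time_s: 6.1
tcp_pos: [533.6, 39.4, -2.3]
orientation: [[-0.994, -0.111, 0.0], [-0.111, 0.994, 0.0], [-0.0, -0.0, -1.0]]
ft_force: [0.6, 0.3, 1.3]
opening: 19.8
pos [533.6  39.4  -2.3] turn tool deg [-0.    0.02 -0.06] shift cm, cur axes [-0.15  0.05 -0.23] | after turn [-0.15  0.05 -0.23] t 6.1
```

View pics/w8.png

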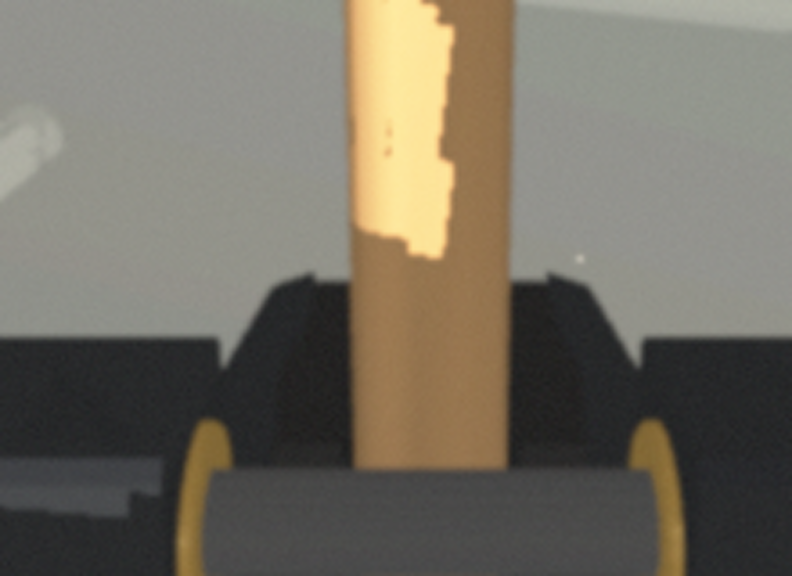

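```bash
python3 -m pendant '[[0,0,-1,0,0,0,-1],[0,0,-2.5,0,0,0,-1],[0,0,-3.5,0,0,0,-1],[0,0,-3.5,0,0,0,-1],[0,0,-2,0,0,0,-1],[0,0,0,0,0,0,-1]]'
python3 - <<'E'
from h import *
plan([473.5,-100.9,125],186.4)
i=vision.camera("side"); crop(i,185,150,345,270,5,"pics/side9.png")
E
```

```text
time_s: 6.9
tcp_pos: [534.3, 39.3, 124.0]
orientation: [[-0.994, -0.11, 0.003], [-0.11, 0.994, 0.0], [-0.003, -0.0, -1.0]]
ft_force: [0.0, -0.3, -5.1]
opening: 19.8
pos [534.3  39.3 124. ] turn tool deg [-0.02  0.16 -0.06] shift cm, cur axes [  7.59 -13.27  -0.12] | after turn [  7.61 -13.26  -0.1 ] t 6.9
```

View pics/side9.png

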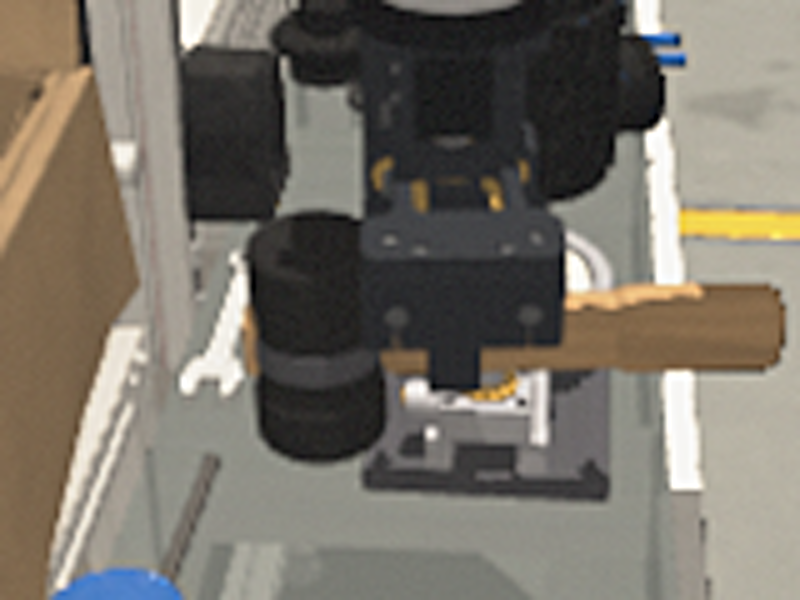

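```bash
python3 -m pendant '[[1.2,-2.2,-1.2,0,0,0,-1],[1.9,-3.3,-1.6,0,0,0,-1],[1.9,-3.3,-1.6,0,0,0,-1],[1.7,-2.9,-1.6,0,0,0,-1],[0.9,-1.6,-0.6,0,0,0,-1],[0,0,0,0,0,0,-1],[0,0,0,0,0,0,-1]]'
python3 - <<'E'
from h import *
plan([473.5,-100.9,190],186.4)
i=vision.camera("side"); crop(i,185,90,345,220,5,"pics/side10.png")
i=vision.camera("wrist"); cv2.imwrite("pics/w10.png",cv2.resize(i[:,:,::-1],(800,600)))
E
```

```text
time_s: 7.82
tcp_pos: [472.1, -100.5, 187.1]
orientation: [[-0.994, -0.111, -0.002], [-0.111, 0.994, 0.001], [0.002, 0.001, -1.0]]
ft_force: [-0.7, 0.3, -5.2]
opening: 19.7
pos [ 472.1 -100.5  187.1] turn tool deg [ 0.08 -0.1  -0.06] shift cm, cur axes [-0.13 -0.06 -0.29] | after turn [-0.13 -0.06 -0.29] t 7.83
```

View pics/side10.png

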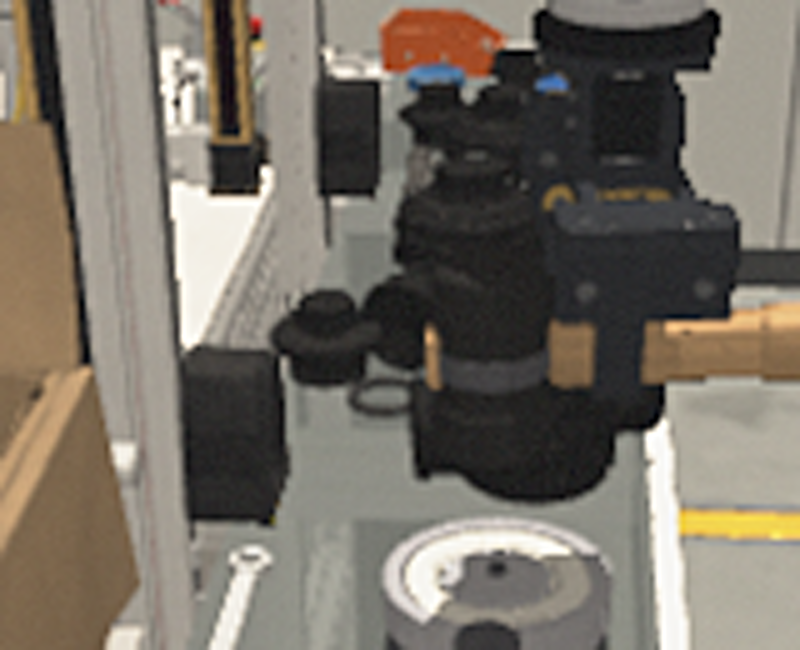

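View pics/w10.png

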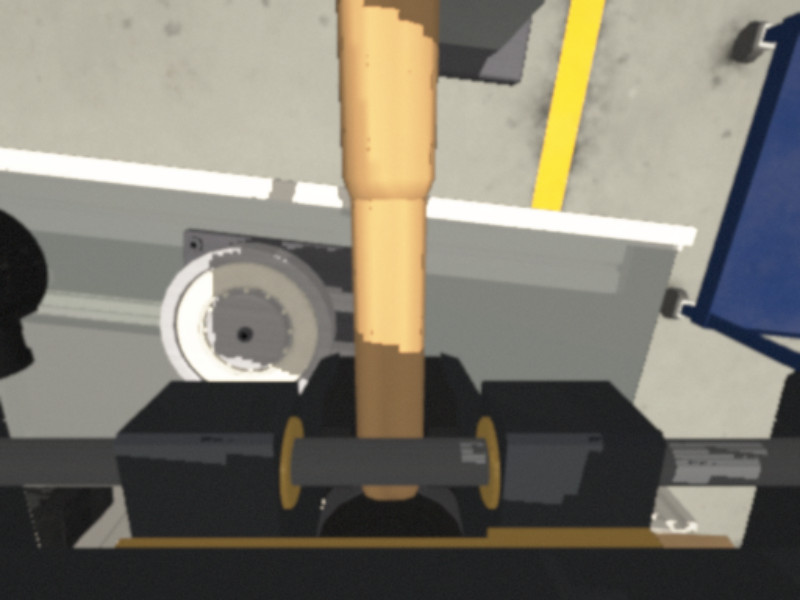

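Run:
```python
from h import *
g=lambda x,y:((x+.5)/1.5625-.5,(y+.5)/1.5625-.5)
print(px2("wrist",*g(244,334),57), proj("side",[525,-95,85])-[185,90], proj("side",[525,-95,190+45])-[185,90])
```

```text
[ 525.18120073 -199.51442887   57.        ] [ 97.52915061 126.02003364] [98.1091124  69.45587924]
```

```bash
python3 -m pendant '[[-0.1,-0.1,6,0,0,0,-1],[0,0,6.2,0,0,0,-1],[0,0,0,0,0,0,-1],[0,0,-3,0,0,0,-1],[0,0,-6,0,0,0,-1],[0,0,-3,0,0,0,-1]]'
python3 - <<'E'
from h import *
plan([473.5,-100.9,190],186.4)
i=vision.camera("side"); crop(i,185,90,345,260,3.5,"pics/side11.png")
i=vision.camera("wrist"); cv2.imwrite("pics/w11.png",cv2.resize(i[:,:,::-1],(800,600)))
E
```

```text
time_s: 8.68
tcp_pos: [476.0, -102.0, 191.7]
orientation: [[-0.994, -0.111, 0.006], [-0.111, 0.994, -0.001], [-0.006, -0.002, -1.0]]
ft_force: [0.3, 0.5, -5.1]
opening: 19.9
pos [ 476.  -102.   191.7] turn tool deg [-0.11  0.33 -0.  ] shift cm, cur axes [0.23 0.14 0.17] | after turn [0.23 0.14 0.17] t 8.68
```

View pics/side11.png

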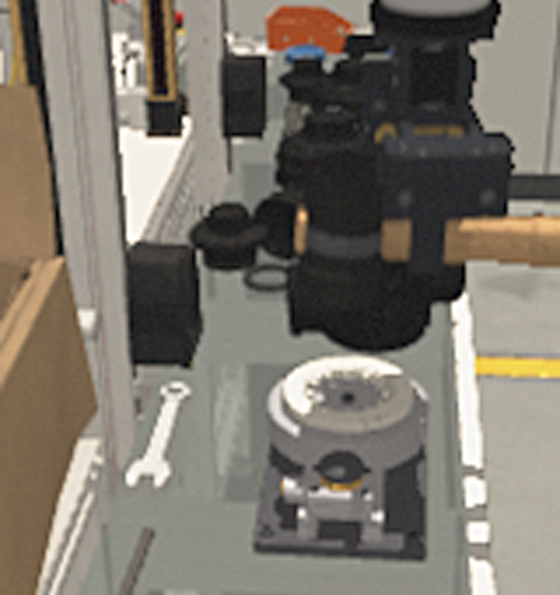

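View pics/w11.png

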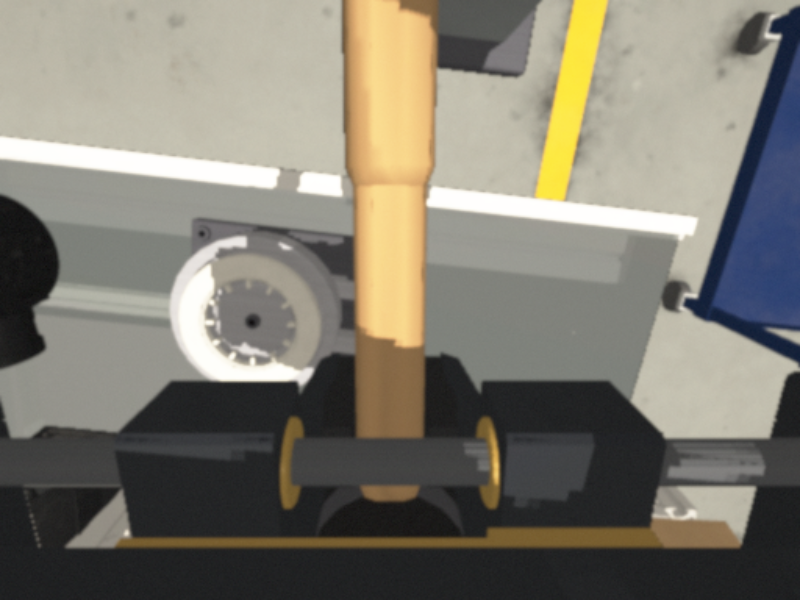

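```bash
python3 -m pendant '[[-1.1,2,0,0,0,0,-1],[-1.8,3.3,0,0,0,0,-1],[-1.8,3.3,1,0,0,0,-1],[-1.7,3.2,3,0,0,0,-1],[-0.9,1.8,4,0,0,0,-1],[0,0,4,0,0,0,-1],[0,0,3,0,0,0,-1],[0,0,0,0,0,0,-1]]'
python3 - <<'E'
from h import *
plan([533.6,39.4,0],186.4)
i=vision.camera("side"); crop(i,185,150,345,310,3.6,"pics/side12.png")
E
```

```text
time_s: 9.78
tcp_pos: [526.6, 41.5, 32.4]
orientation: [[-0.994, -0.111, -0.01], [-0.111, 0.994, -0.0], [0.01, 0.001, -1.0]]
ft_force: [-0.6, 0.3, -4.2]
opening: 19.7
pos [526.6  41.5  32.4] turn tool deg [ 0.05 -0.55 -0.02] shift cm, cur axes [-0.7  -0.29  3.23] | after turn [-0.67 -0.29  3.24] t 9.78
```

View pics/side12.png

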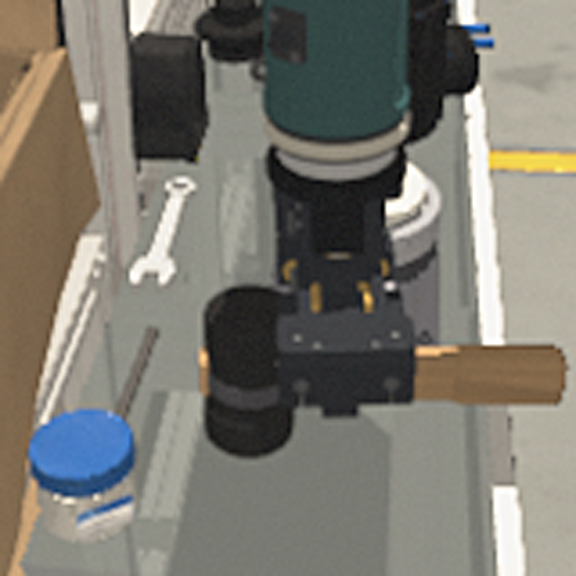

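```bash
python3 -m pendant '[[-0.4,-0.2,1.5,0,0,0,-1],[0,0,1.2,0,0,0,-1],[0,0,0.3,0,0,0,-1],[0,0,0,0,0,0,-1]]'
```

```text
time_s: 10.32
tcp_pos: [535.2, 39.5, 6.2]
orientation: [[-0.994, -0.11, -0.001], [-0.11, 0.994, -0.0], [0.001, 0.0, -1.0]]
ft_force: [0.2, 0.1, -4.2]
opening: 19.6
```

```bash
python3 -m pendant '[[0,0,0.4,0,0,0,-1],[0,0,0.2,0,0,0,-1],[0,0,0,0,0,0,-1]]'
```

```text
time_s: 10.7
tcp_pos: [535.3, 39.5, 0.3]
orientation: [[-0.994, -0.11, -0.0], [-0.11, 0.994, 0.0], [0.0, 0.0, -1.0]]
ft_force: [0.5, 0.5, -4.7]
opening: 19.6
```

```bash
python3 -m pendant '[[0,0,0.15,0,0,0,-1],[0,0,0.1,0,0,0,-1],[0,0,0,0,0,0,-1]]'
```

```text
time_s: 11.08
tcp_pos: [535.3, 39.6, -2.2]
orientation: [[-0.994, -0.11, -0.0], [-0.11, 0.994, -0.0], [0.0, 0.0, -1.0]]
ft_force: [-0.1, 1.5, -4.1]
opening: 19.5
```

```bash
python3 -m pendant '[[0,0,0.1,0,0,0,-1],[0,0,0.1,0,0,0,-1],[0,0,0,0,0,0,-1]]'
```

```text
time_s: 11.45
tcp_pos: [535.3, 39.6, -4.2]
orientation: [[-0.994, -0.111, -0.0], [-0.111, 0.994, -0.0], [0.0, 0.0, -1.0]]
ft_force: [0.1, -0.2, -5.4]
opening: 19.6
```

Run:
```python
from h import *
i=vision.camera("side"); crop(i,215,185,345,285,6,"pics/side13.png")
```

```text
(no output)
```

View pics/side13.png

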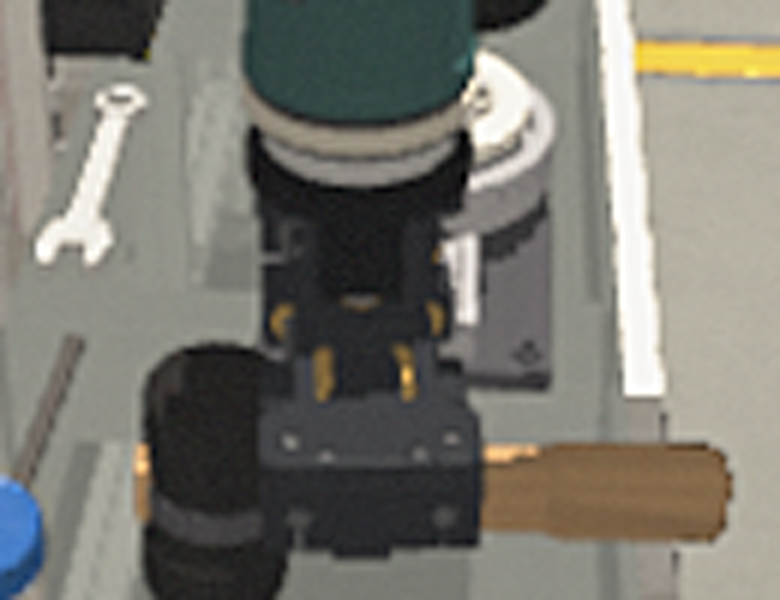

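```bash
python3 -m pendant '[[0,0,0,0,2.5,0,-1],[0,0,0,0,0,0,-1]]'; python3 -m pendant '[[0,0,0.1,0,0,0,-1],[0,0,0,0,0,0,-1]]'
```

```text
time_s: 11.75
tcp_pos: [536.5, 39.6, -3.9]
orientation: [[-0.993, -0.111, -0.042], [-0.11, 0.994, -0.005], [0.042, -0.0, -0.999]]
ft_force: [0.9, 0.3, -4.2]
opening: 19.8
time_s: 12.0
tcp_pos: [535.7, 39.6, -4.8]
orientation: [[-0.993, -0.11, -0.042], [-0.11, 0.994, -0.005], [0.042, -0.0, -0.999]]
ft_force: [1.5, 0.5, -4.0]
opening: 19.8
```

```bash
python3 -m pendant '[[0,0,0.1,0,0,0,-1],[0,0,0.1,0,0,0,-1],[0,0,0,0,0,0,-1]]'
python3 - <<'E'
from h import *
i=vision.camera("side"); crop(i,215,185,345,285,6,"pics/side14.png")
E
```

```text
time_s: 12.38
tcp_pos: [535.4, 39.5, -5.2]
orientation: [[-0.993, -0.111, -0.043], [-0.11, 0.994, -0.005], [0.043, -0.0, -0.999]]
ft_force: [-5.5, -0.2, 9.7]
opening: 19.7
```

View pics/side14.png

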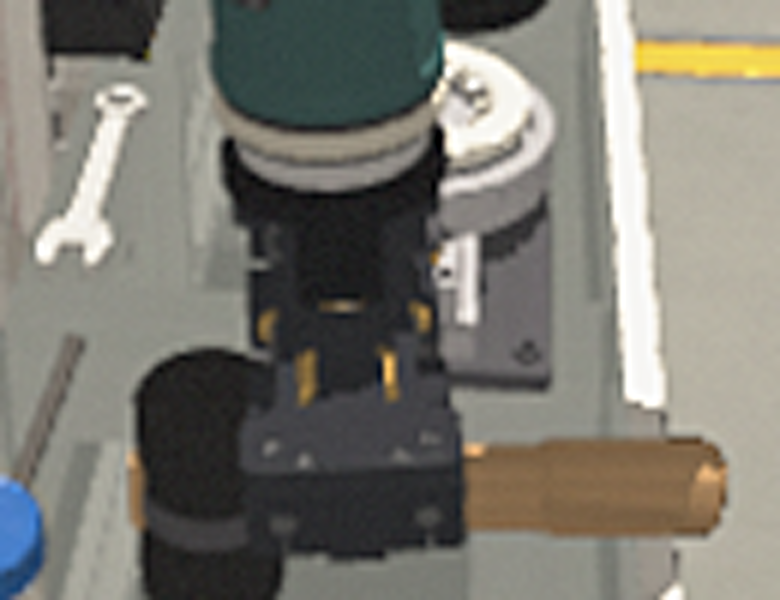

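```bash
python3 -m pendant '[[0,0,-0.1,0,0,0,0.2],[0,0,0,0,0,0,0.2],[0,0,0,0,0,0,0.2],[0,0,-1,0,0,0,0.2],[0,0,-4,0,0,0,0.2],[0,0,-5,0,-2.5,0,0.2],[0,0,-5,0,0,0,0.2],[0,0,0,0,0,0,0.2]]'
python3 - <<'E'
from h import *
plan([525,-196,150],180)
i=vision.camera("side"); crop(i,185,150,345,310,3.6,"pics/side15.png")
E
```

```text
time_s: 13.42
tcp_pos: [543.8, 40.2, 150.0]
orientation: [[-0.994, -0.111, 0.011], [-0.111, 0.994, 0.0], [-0.011, -0.001, -1.0]]
ft_force: [0.0, -0.0, -0.1]
opening: 53.3
pos [543.8  40.2 150. ] turn tool deg [-0.02  0.63  6.35] shift cm, cur axes [  4.48 -23.27  -0.03] | after turn [  1.88 -23.62  -0.  ] t 13.43
```

View pics/side15.png

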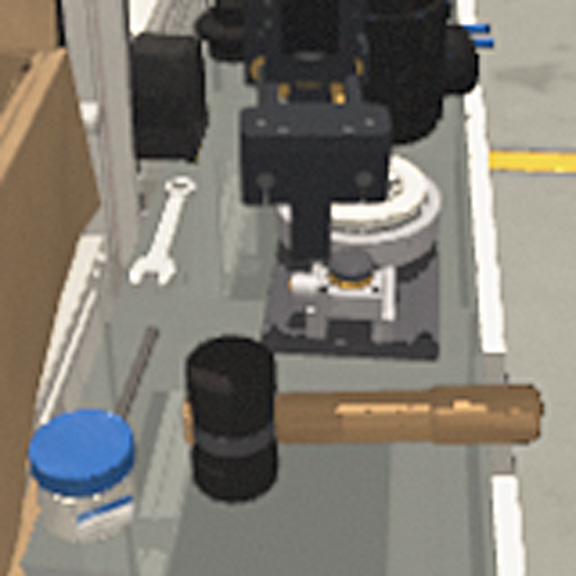

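```bash
python3 -m pendant '[[1.2,-3.5,0,0,0,10,0.0],[1,-3.5,0,0,0,10,0.0],[0,-3.8,-1,0,0,10,0.0],[0,-3.8,-1,0,0,10,0.0],[-1.5,-3.2,-1,0,0,10,0.0],[0,0,-1,0,0,10,0.0],[0,0,0,0,0,10,0.0],[0,0,0,0,0,10,0.0],[0,0,0,0,0,2,0.0],[0,0,0,0,0,0,0.0]]'
python3 - <<'E'
from h import *
plan([525,-196,150],104.5)
i=vision.camera("wrist"); cv2.imwrite("pics/w16.png",cv2.resize(i[:,:,::-1],(800,600)))
i=vision.camera("top"); cv2.imwrite("pics/t16.png",cv2.resize(i[:,:,::-1],(800,600)))
E
```

```text
time_s: 14.72
tcp_pos: [489.2, -136.8, 182.7]
orientation: [[-0.25, 0.968, -0.002], [0.968, 0.25, 0.001], [0.001, -0.002, -1.0]]
ft_force: [-0.8, 0.5, -0.4]
opening: 43.9
pos [ 489.2 -136.8  182.7] turn tool deg [-0.1  -0.06 -0.02] shift cm, cur axes [-6.63  1.99  3.26] | after turn [-6.62  1.98  3.27] t 14.72
```

View pics/w16.png

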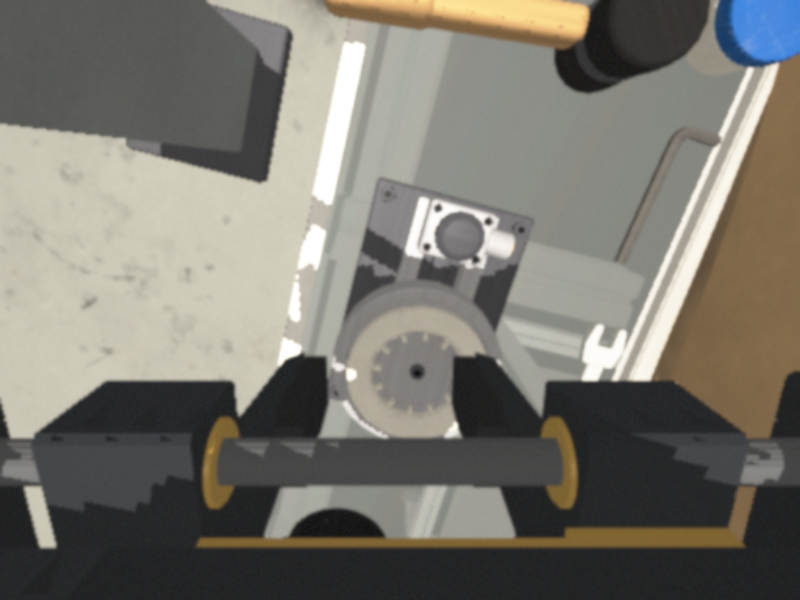

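View pics/t16.png

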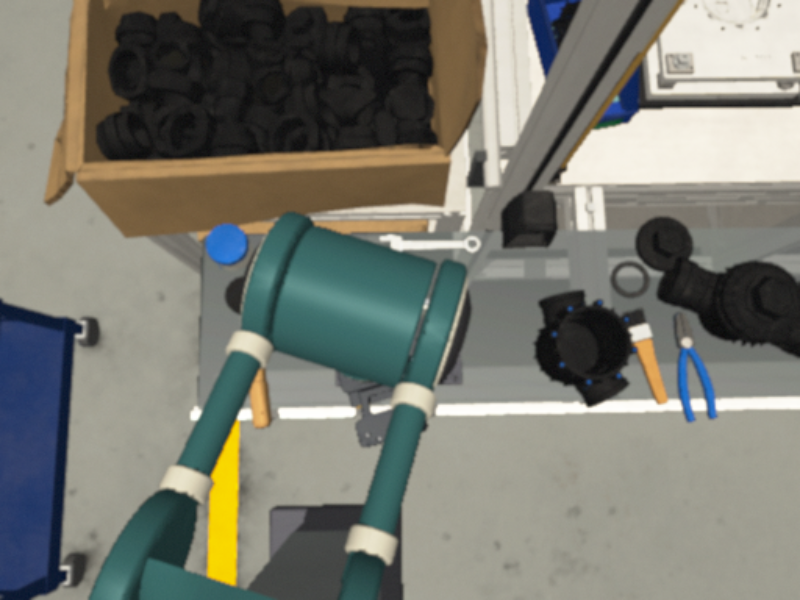

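Run:
```python
from h import *
g=lambda x,y:((x+.5)/1.5625-.5,(y+.5)/1.5625-.5)
print('nest',px2("wrist",*g(417,371),57),'pin',px2("wrist",*g(459,237),71.5))
# predicted ring outlines for given center
for c in ([525,-196.5],[525,-198]):
  for r,z in ((33,70),(50.5,70)):
    P=np.array([proj("wrist",[c[0]+r*np.cos(a),c[1]+r*np.sin(a),z]) for a in np.linspace(0,6.28,200)])*1.5625
    print(c,r,'cols',P[:,0].min().round(),P[:,0].max().round(),'rows',P[:,1].min().round(),P[:,1].max().round())
i=vision.camera("wrist"); crop(i,200,160,340,290,5.5,"pics/w17.png")
```

```text
nest [ 525.29490916 -199.27544796   57.        ] pin [523.96636245 -96.4833392   71.5       ]
[525, -196.5] 33 cols 371.0 466.0 rows 331.0 417.0
[525, -196.5] 50.5 cols 346.0 491.0 rows 306.0 438.0
[525, -198] 33 cols 371.0 465.0 rows 333.0 419.0
[525, -198] 50.5 cols 346.0 490.0 rows 308.0 440.0
```

View pics/w17.png

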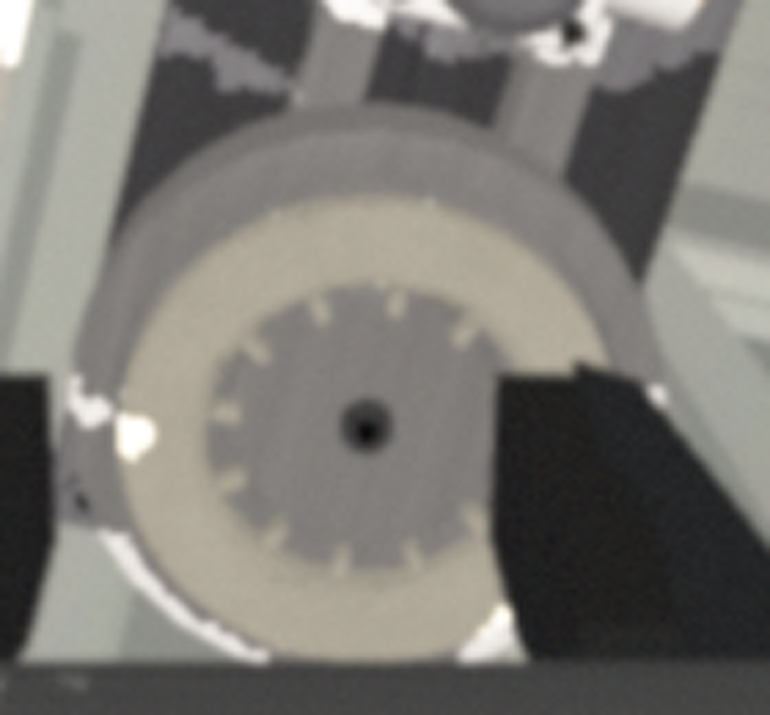

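```bash
python3 -m pendant '[[-3,-0.5,-1.5,0,0,0,0.0],[-5.5,-1,-1.5,0,0,0,0.0],[-5.5,-1,-1,0,0,0,0.0],[-5.5,-1,-0.7,0,0,0,0.0],[-5.5,-1,0,0,0,0,0.0],[-4.5,-0.8,0,0,0,0,0.0],[-2.9,-0.4,0,0,0,0,0.0],[0,0,0,0,0,0,0.0],[0,0,0,0,0,0,0.0]]'
python3 - <<'E'
from h import *
plan([484.6,-206.9,60],104.5)
i=vision.camera("wrist"); cv2.imwrite("pics/w18.png",cv2.resize(i[:,:,::-1],(800,600)))
b=np.clip(i.astype(float)*3,0,255).astype(np.uint8); crop(b,150,90,350,260,4,"pics/w18b.png")
np.savez("w18.npz",img=i,**{k:v for k,v in vision.camera_info("wrist").items()})
E
```

```text
time_s: 16.0
tcp_pos: [514.9, -464.2, 230.5]
orientation: [[-0.248, 0.969, -0.0], [0.969, 0.248, 0.001], [0.001, -0.0, -1.0]]
ft_force: [0.3, 0.3, 0.0]
opening: 44.1
pos [ 514.9 -464.2  230.5] turn tool deg [-0.01 -0.07 -0.13] shift cm, cur axes [25.65  3.46 17.08] | after turn [25.67  3.51 17.05] t 16.0
```

View pics/w18.png

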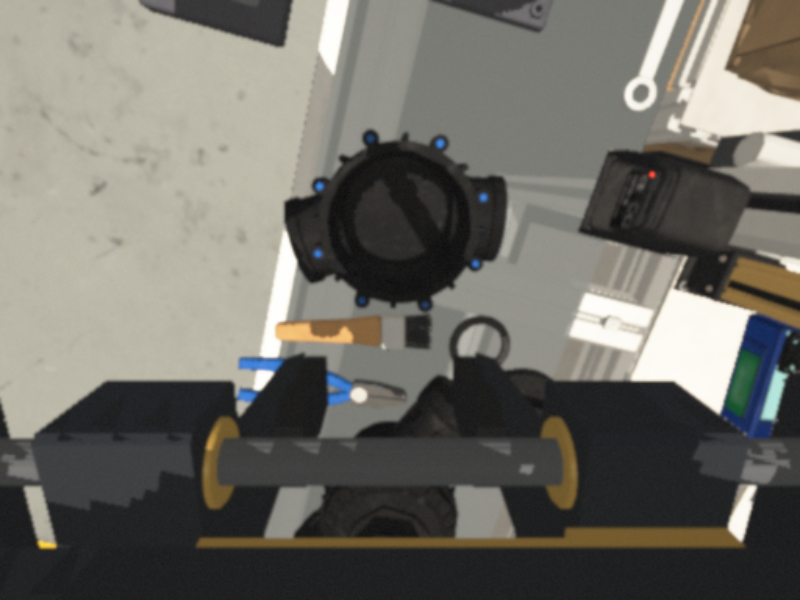

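View pics/w18b.png

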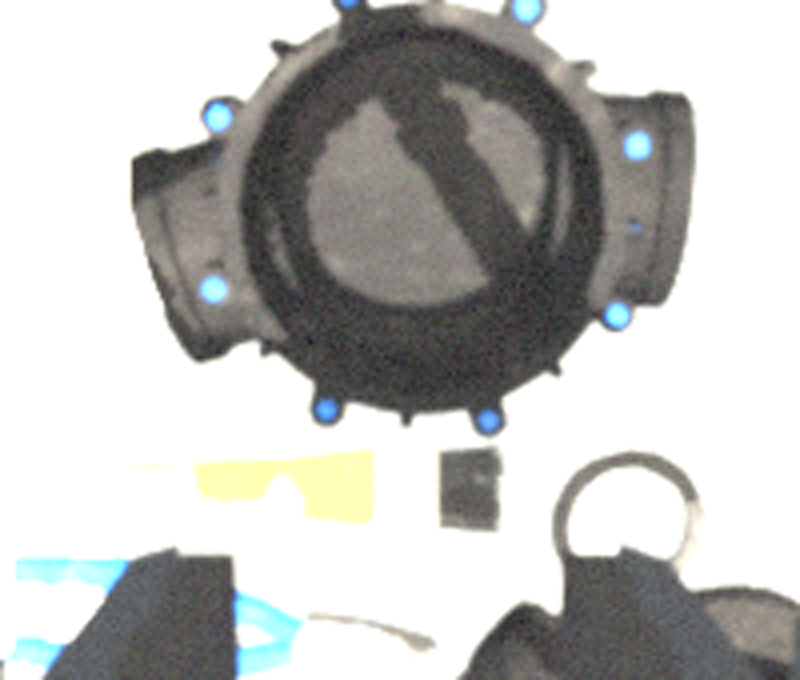

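Run:
```python
from h import *
d=np.load("w18.npz"); i={k:d[k] for k in('vertical_fov','cx','cy','eye','rotation')}
im=d['img']; b=np.clip(im.astype(float)*2.5,0,255).astype(np.uint8)
x0,y0,S=180,80,6; c=cv2.resize(b[y0:y0+98,x0:x0+130,::-1],None,fx=S,fy=S,interpolation=cv2.INTER_CUBIC)
for r,col in((50,(0,0,255)),(44,(0,255,0))):
    P=np.array([proj(None,[510+r*np.cos(a),-422.5+r*np.sin(a),128],i) for a in np.linspace(0,6.28,120)])
    Q=((P-[x0,y0]+.5)*S).astype(int)
    for q in Q[::2]: cv2.circle(c,tuple(int(t) for t in q),1,col,-1)
cv2.imwrite("pics/ov.png",c)
```

View pics/ov.png

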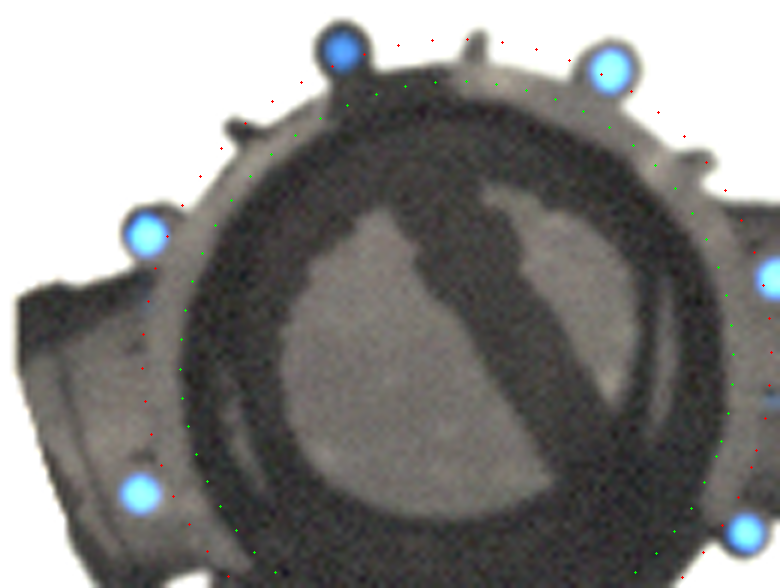

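Run:
```python
from h import *
d=np.load("w18.npz"); i={k:d[k] for k in('vertical_fov','cx','cy','eye','rotation')}
im=d['img']; b=np.clip(im.astype(float)*5-60,0,255).astype(np.uint8)
x0,y0,S=195,80,5; c=cv2.resize(b[y0:y0+120,x0:x0+125,::-1],None,fx=S,fy=S,interpolation=cv2.INTER_CUBIC)
for r,col in((50,(0,0,255)),(44,(0,255,0))):
    P=np.array([proj(None,[510.3+r*np.cos(a),-425.2+r*np.sin(a),128],i) for a in np.linspace(0,6.28,120)])
    Q=((P-[x0,y0]+.5)*S).astype(int)
    for q in Q[::2]: cv2.circle(c,tuple(int(t) for t in q),1,col,-1)
cv2.imwrite("pics/ov2.png",c)
```

```text
(no output)
```

View pics/ov2.png

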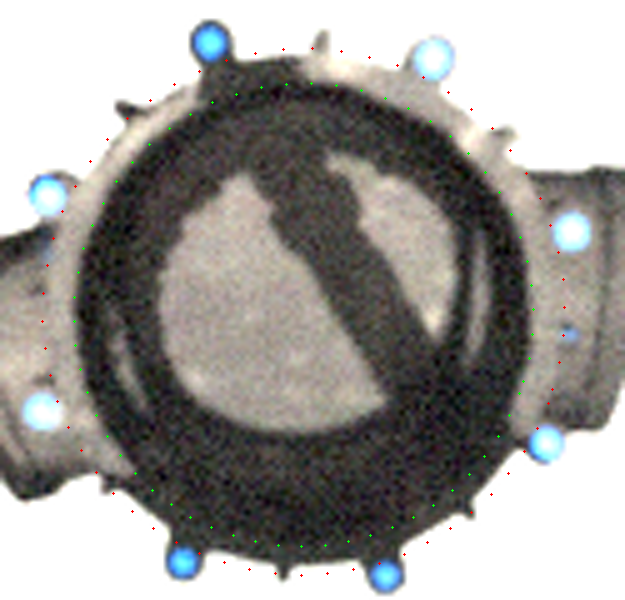

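```bash
python3 -m pendant '[[3,0.4,0,0,0,0,0.0],[5,0.7,0.5,0,0,0,0.0],[5,0.7,2.5,0,0,0,0.0],[5,0.7,3.5,0,0,0,0.0],[4.5,0.6,4,0,0,0,0.0],[3.15,0.4,4,0,0,0,0.0],[0,0,1.5,0,0,0,0.0],[0,0,0,0,0,0,0.0],[0,0,0,0,0,0,0]]'
python3 - <<'E'
from h import *
plan([484.6,-206.9,30],104.5)
E
```

```text
time_s: 17.18
tcp_pos: [487.1, -209.3, 72.7]
orientation: [[-0.247, 0.969, 0.003], [0.969, 0.247, -0.002], [-0.002, 0.003, -1.0]]
ft_force: [-0.1, 0.9, 0.3]
opening: 44.2
pos [ 487.1 -209.3   72.7] turn tool deg [ 0.15  0.14 -0.18] shift cm, cur axes [ 0.31 -0.19  4.27] | after turn [ 0.3  -0.18  4.27] t 17.18
```

```bash
python3 -m pendant '[[0.2,-0.2,2,0,0,0,0.0],[0,0,1.5,0,0,0,0.0],[0,0,0.2,0,0,0,0.0],[0,0,0,0,0,0,0]]'
python3 - <<'E'
from h import *
plan([484.6,-206.9,30],104.5)
i=vision.camera("wrist"); crop(i,130,150,350,310,3.6,"pics/w20.png")
i=vision.camera("side"); crop(i,215,155,345,265,6,"pics/s20.png")
E
```

```text
time_s: 17.68
tcp_pos: [483.3, -206.9, 34.1]
orientation: [[-0.247, 0.969, 0.0], [0.969, 0.247, -0.0], [-0.0, 0.0, -1.0]]
ft_force: [-0.3, 0.0, 0.6]
opening: 44.0
pos [ 483.3 -206.9   34.1] turn tool deg [ 0.02  0.02 -0.18] shift cm, cur axes [-0.03  0.13  0.41] | after turn [-0.03  0.13  0.41] t 17.68
```

View pics/w20.png

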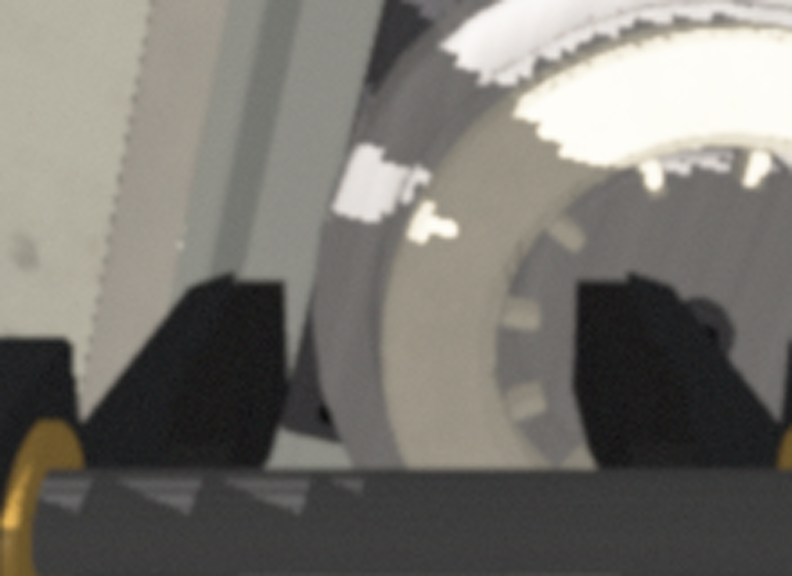

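View pics/s20.png

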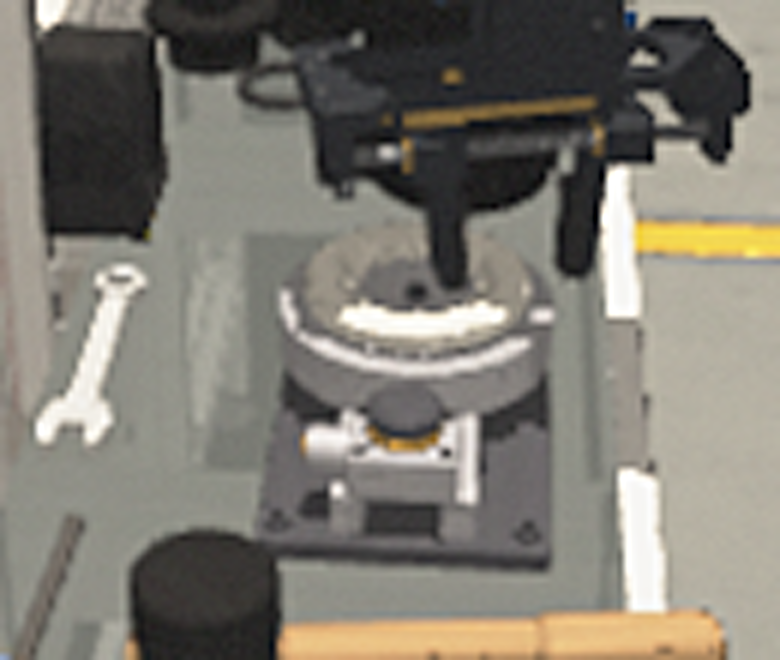

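Run:
```python
from h import *
for z in (58,62,66,70,74): print(z,px2("side",215+452/6,155+285/6,z).round(1),px2("side",215+575/6,155+277/6,z).round(1))
```

```text
58 [ 508.8 -205.8   58. ] [ 453.  -216.7   58. ]
62 [ 508.7 -199.1   62. ] [ 453.4 -209.9   62. ]
66 [ 508.5 -192.4   66. ] [ 453.7 -203.1   66. ]
70 [ 508.4 -185.6   70. ] [ 454.  -196.3   70. ]
74 [ 508.3 -178.9   74. ] [ 454.4 -189.5   74. ]
```

```bash
python3 -m pendant '[[0,0.1,0.2,0,0,0,0.0],[0,0,0.2,0,0,0,0.0],[0,0,0,0,0,0,0]]'; python3 -m pendant '[[0,0,0,0,0,0,-1],[0,0,0,0,0,0,-1],[0,0,0,0,0,0,-1],[0,0,0,0,0,0,-1],[0,0,0,0,0,0,-1]]'
python3 - <<'E'
from h import *
plan([484.6,-206.9,30],104.5)
i=vision.camera("wrist"); crop(i,130,150,350,310,3.6,"pics/w21.png")
i=vision.camera("side"); crop(i,215,155,345,265,6,"pics/s21.png")
E
```

```text
time_s: 18.15
tcp_pos: [483.7, -206.1, 29.7]
orientation: [[-0.248, 0.969, -0.0], [0.969, 0.248, 0.0], [0.0, -0.0, -1.0]]
ft_force: [-0.7, -0.4, 0.9]
opening: 44.2
time_s: 18.77
tcp_pos: [484.0, -206.3, 30.0]
orientation: [[-0.248, 0.969, 0.0], [0.969, 0.248, -0.0], [-0.0, 0.0, -1.0]]
ft_force: [-0.3, 0.3, 1.9]
opening: 16.3
pos [ 484.  -206.3   30. ] turn tool deg [ 0.01  0.01 -0.16] shift cm, cur axes [-0.08  0.05 -0.  ] | after turn [-0.08  0.04 -0.  ] t 18.77
```

View pics/w21.png

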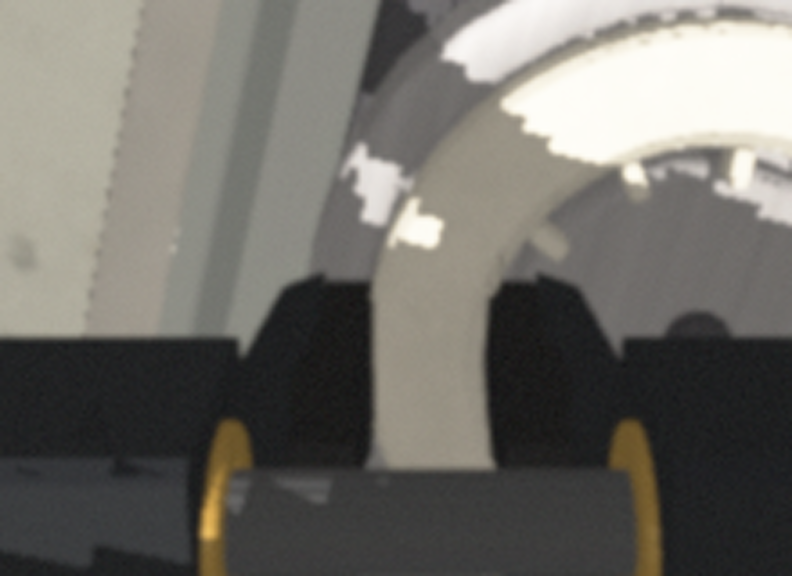

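View pics/s21.png

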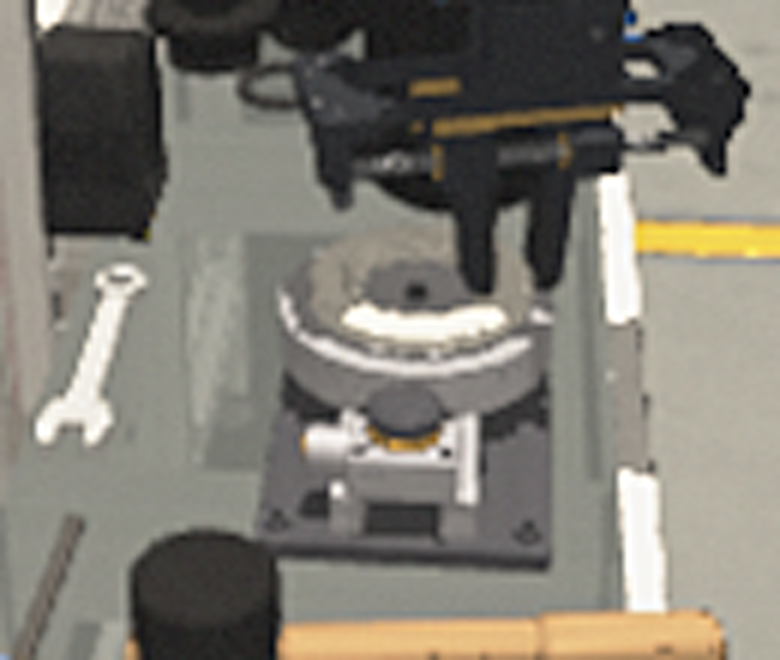

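```bash
python3 -m pendant '[[0,0,0,0,0,0,-1],[0,0,-0.3,0,0,0,-1],[0,0,-1,0,0,0,-1],[0,0,-2,0,0,0,-1],[0,0,-2,0,0,0,-1],[0,0,-1,0,0,0,-1],[0,0,0,0,0,0,-1]]'
python3 - <<'E'
from h import *
plan([484.6,-206.9,30],104.5)
i=vision.camera("wrist"); crop(i,130,130,350,310,3.6,"pics/w22.png")
i=vision.camera("side"); crop(i,215,125,345,235,6,"pics/s22.png")
E
```

```text
time_s: 19.75
tcp_pos: [484.6, -206.6, 93.9]
orientation: [[-0.248, 0.969, 0.002], [0.969, 0.248, -0.001], [-0.001, 0.002, -1.0]]
ft_force: [0.7, -0.0, -1.4]
opening: 16.5
pos [ 484.6 -206.6   93.9] turn tool deg [ 0.09  0.08 -0.16] shift cm, cur axes [-0.03 -0.02  6.39] | after turn [-0.03 -0.    6.39] t 19.75
```

View pics/w22.png

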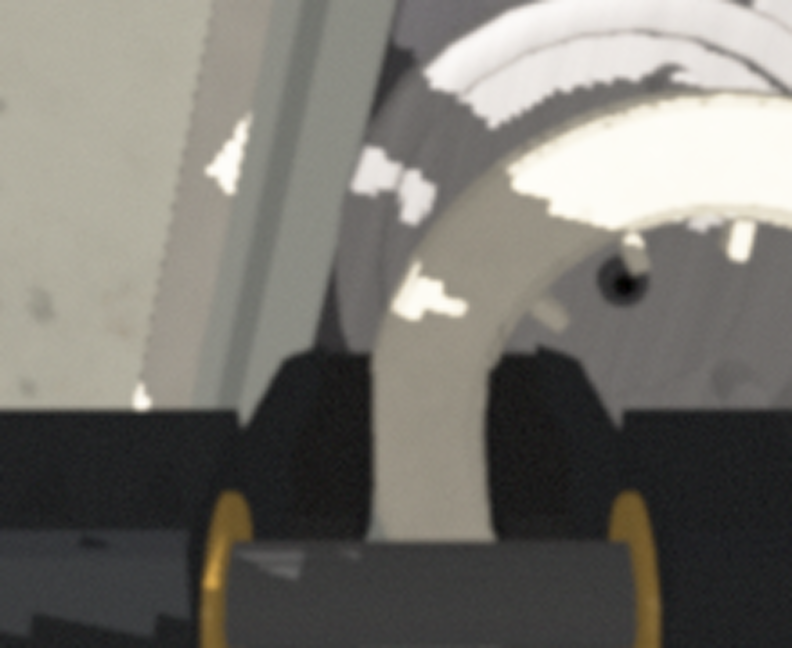

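View pics/s22.png

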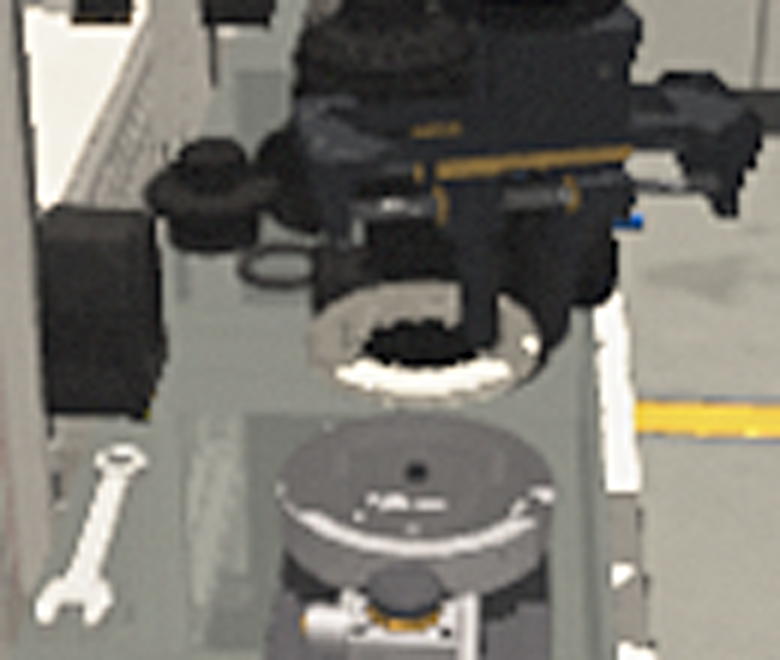

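```bash
python3 - <<'E'
from h import *
plan([469.5,-434.4,130],104.35)
E
python3 -m pendant '[[-1.5,-0.5,-2,0,0,0,-1],[-3.2,-1,-1.6,0,0,0,-1],[-4,-1.3,0,0,0,0,-1],[-4,-1.3,0,0,0,0,-1],[-4,-1.3,0,0,0,0,-1],[-3,-0.9,0,0,0,0,-1],[-1.5,-0.5,0,0,0,0,-1],[-0.5,-0.2,0,0,0,0,-1],[0,0,0,0,0,0,-1]]'
python3 - <<'E'
from h import *
plan([469.5,-434.4,97.9],104.35)
E
```

```text
pos [ 483.4 -206.    92.3] turn tool deg [-0.03 -0.03 -0.01] shift cm, cur axes [-21.78  -7.01  -3.77] | after turn [-21.78  -7.01  -3.77] t 19.85
time_s: 20.98
tcp_pos: [469.7, -433.0, 128.3]
orientation: [[-0.248, 0.969, -0.001], [0.969, 0.248, 0.001], [0.001, -0.0, -1.0]]
ft_force: [-0.0, -0.5, -0.4]
opening: 16.5
pos [ 469.7 -433.   128.3] turn tool deg [-0.02 -0.07 -0.  ] shift cm, cur axes [-0.14 -0.05  3.04] | after turn [-0.13 -0.05  3.04] t 20.98
```

```bash
python3 -m pendant '[[-0.1,0,1,0,0,0,-1],[0,0,1,0,0,0,-1],[0,0,0,0,0,0,-1]]'
python3 - <<'E'
from h import *
plan([469.5,-434.4,97.9],104.35)
i=vision.camera("wrist"); i=np.clip(i.astype(float)*1.6,0,255).astype(np.uint8);crop(i,130,90,370,250,3.3,"pics/w23.png")
i=vision.camera("side"); i=np.clip(i.astype(float)*1.6,0,255).astype(np.uint8);crop(i,235,110,345,200,7,"pics/s23.png")
i=vision.camera("top"); i=np.clip(i.astype(float)*1.6,0,255).astype(np.uint8);crop(i,325,165,425,265,6,"pics/t23.png")
E
```

```text
time_s: 21.35
tcp_pos: [469.3, -433.3, 107.0]
orientation: [[-0.248, 0.969, -0.002], [0.969, 0.248, 0.002], [0.003, -0.002, -1.0]]
ft_force: [0.0, 0.2, -0.7]
opening: 16.5
pos [ 469.3 -433.3  107. ] turn tool deg [-0.09 -0.16  0.03] shift cm, cur axes [-0.12 -0.    0.91] | after turn [-0.11 -0.    0.91] t 21.35
```

View pics/w23.png

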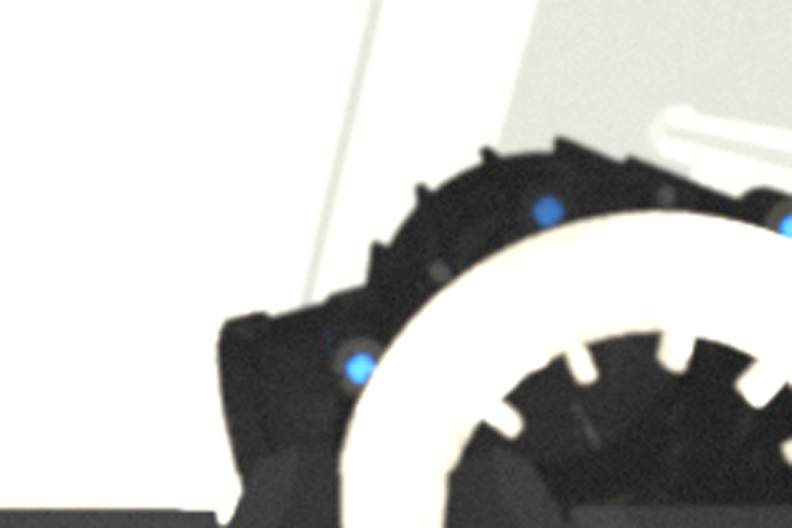

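View pics/s23.png

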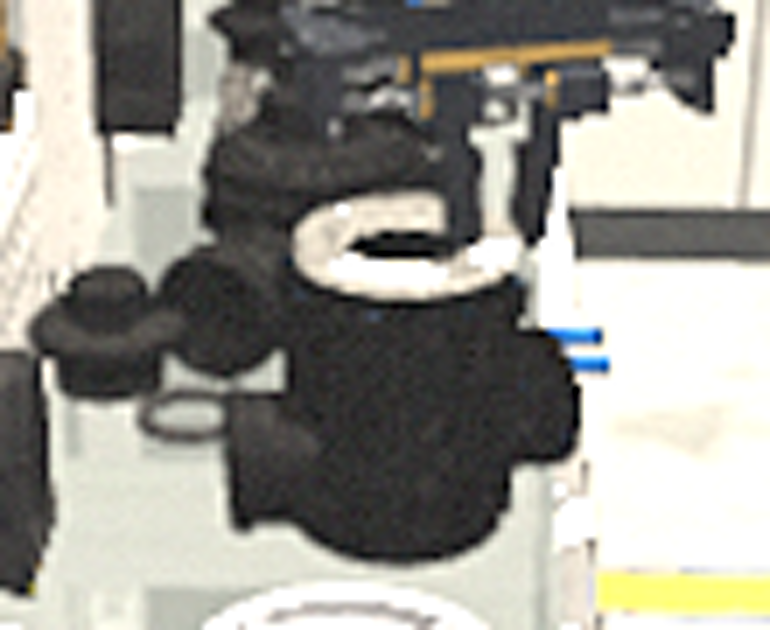

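View pics/t23.png

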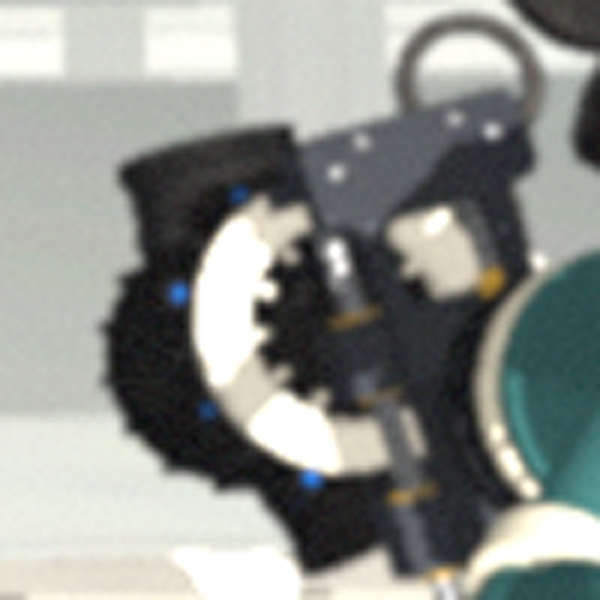

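```bash
python3 -m pendant '[[-0.05,0,0.4,0,0,0,-1],[0,0,0.2,0,0,0,-1],[0,0,0,0,0,0,-1]]'; python3 -m pendant '[[0,0,0.1,0,0,0,-1],[0,0,0,0,0,0,-1]]';  python3 -m pendant '[[0,0,0.1,0,0,0,-1],[0,0,0,0,0,0,-1]]'
```

```text
time_s: 21.88
tcp_pos: [470.0, -435.2, 102.6]
orientation: [[-0.248, 0.969, -0.0], [0.969, 0.248, 0.0], [0.0, -0.0, -1.0]]
ft_force: [0.5, 0.3, -0.1]
opening: 16.7
time_s: 22.12
tcp_pos: [470.1, -435.3, 101.8]
orientation: [[-0.248, 0.969, -0.0], [0.969, 0.248, 0.0], [0.0, -0.0, -1.0]]
ft_force: [-0.4, -0.1, -1.0]
opening: 16.3
time_s: 22.38
tcp_pos: [470.1, -435.2, 100.7]
orientation: [[-0.248, 0.969, -0.0], [0.969, 0.248, 0.0], [0.0, -0.0, -1.0]]
ft_force: [0.6, 0.4, -1.0]
opening: 16.3
```

```bash
python3 -m pendant '[[0.1,0,0.1,0,0,0,-1],[0,0,0,0,0,0,-1]]';  python3 -m pendant '[[0,0,0.1,0,0,0,-1],[0,0,0,0,0,0,-1]]';python3 -m pendant '[[0,0,0.05,0,0,0,-1],[0,0,0,0,0,0,-1]]'
```

```text
time_s: 22.62
tcp_pos: [469.9, -434.1, 99.7]
orientation: [[-0.248, 0.969, -0.0], [0.969, 0.248, 0.0], [0.0, -0.0, -1.0]]
ft_force: [-0.1, -0.5, -1.1]
opening: 16.4
time_s: 22.88
tcp_pos: [470.0, -434.3, 98.9]
orientation: [[-0.248, 0.969, 0.0], [0.969, 0.248, -0.0], [-0.0, 0.0, -1.0]]
ft_force: [0.4, -0.0, -0.1]
opening: 16.8
time_s: 23.12
tcp_pos: [470.0, -434.3, 98.5]
orientation: [[-0.248, 0.969, 0.0], [0.969, 0.248, -0.0], [-0.0, 0.0, -1.0]]
ft_force: [0.2, 0.6, 0.6]
opening: 16.5
```

```bash
python3 -m pendant '[[0,0,0.05,0,0,0,-1],[0,0,0,0,0,0,-1]]'; python3 -m pendant '[[0,0,0.05,0,0,0,-1],[0,0,0,0,0,0,-1]]'
python3 - <<'E'
from h import *
i=vision.camera("side"); i=np.clip(i.astype(float)*1.6,0,255).astype(np.uint8);crop(i,235,110,345,200,7,"pics/s24.png")
E
```

```text
time_s: 23.38
tcp_pos: [470.0, -434.4, 98.2]
orientation: [[-0.248, 0.969, 0.0], [0.969, 0.248, -0.0], [-0.0, 0.0, -1.0]]
ft_force: [-1.0, 0.9, 2.8]
opening: 16.3
time_s: 23.62
tcp_pos: [470.1, -434.4, 98.1]
orientation: [[-0.248, 0.969, 0.0], [0.969, 0.248, -0.0], [-0.0, 0.0, -1.0]]
ft_force: [-1.4, 1.3, 6.0]
opening: 16.6
```

View pics/s24.png

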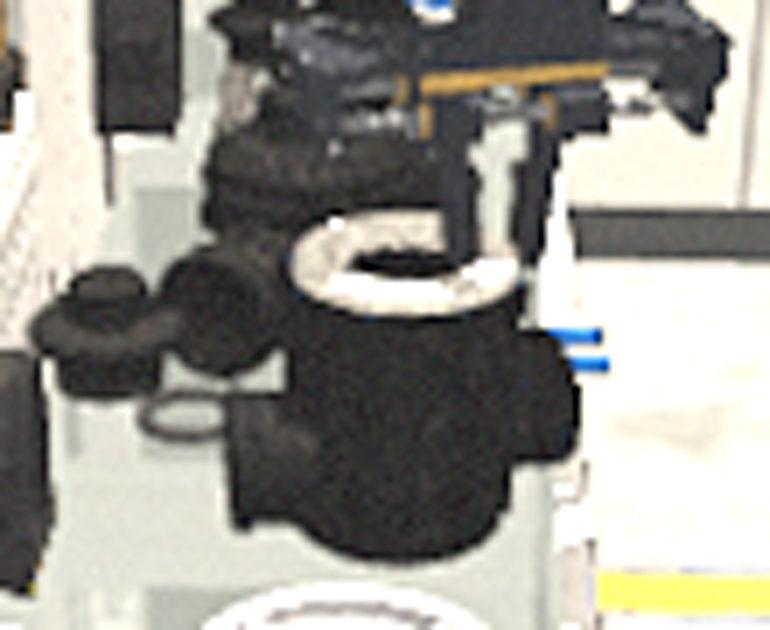

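```bash
python3 -m pendant '[[0,0,-0.05,0,0,0,-1],[0,0,0,0,0,0,-0.5],[0,0,0,0,0,0,-0.4],[0,0,0,0,0,0,-0.4],[0,0,0,0,0,0,-0.4]]'; python3 -m pendant '[[0,0,-0.5,0,0,0,-0.4],[0,0,-1,0,0,0,-0.4],[0,0,-3,0,0,0,-0.4],[0,0,-4,0,0,0,-0.4],[2,0,-4,0,0,0,-0.4],[5,0,0,0,0,0,-0.4],[6,0,0,0,0,0,-0.4],[6,0,0,0,0,0,-0.4],[4,0,0,0,0,0,-0.4],[0,0,0,0,0,0,-0.4]]'
python3 - <<'E'
from h import *
np.set_printoptions(precision=2)
i=vision.camera("side"); cv2.imwrite("pics/s25.png",cv2.resize(i[:,:,::-1],(800,600)))
j=np.clip(i.astype(float)*1.6,0,255).astype(np.uint8);crop(j,235,110,345,200,7,"pics/s25c.png")
i=vision.camera("top"); cv2.imwrite("pics/t25f.png",cv2.resize(i[:,:,::-1],(800,600)));i=np.clip(i.astype(float)*1.6,0,255).astype(np.uint8);crop(i,325,165,425,265,6,"pics/t25.png")
E
```

```text
time_s: 24.3
tcp_pos: [469.9, -434.1, 97.5]
orientation: [[-0.248, 0.969, -0.0], [0.969, 0.248, 0.0], [0.0, -0.0, -1.0]]
ft_force: [0.3, -1.0, -0.1]
opening: 26.2
time_s: 25.55
tcp_pos: [412.6, -209.5, 223.9]
orientation: [[-0.251, 0.968, 0.002], [0.968, 0.251, -0.001], [-0.001, 0.001, -1.0]]
ft_force: [-0.8, -0.3, 0.3]
opening: 26.6
```

View pics/s25c.png

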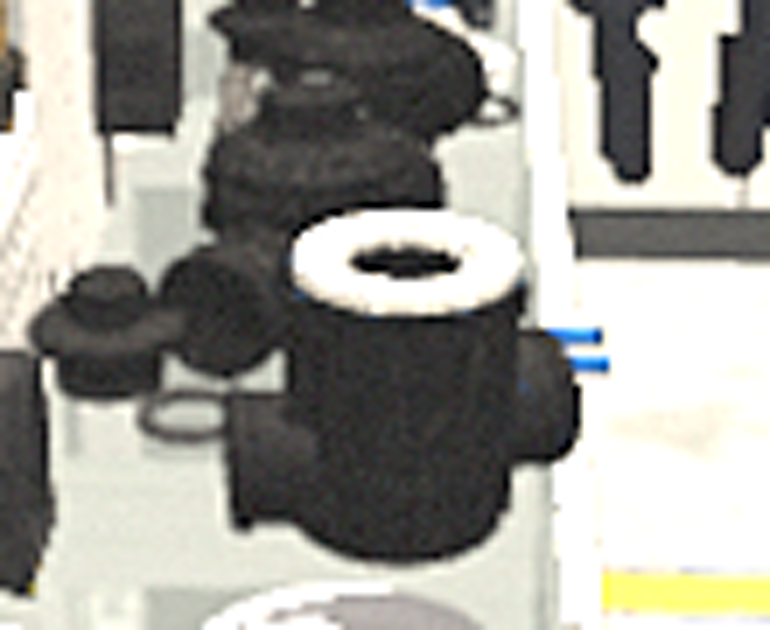

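View pics/t25.png

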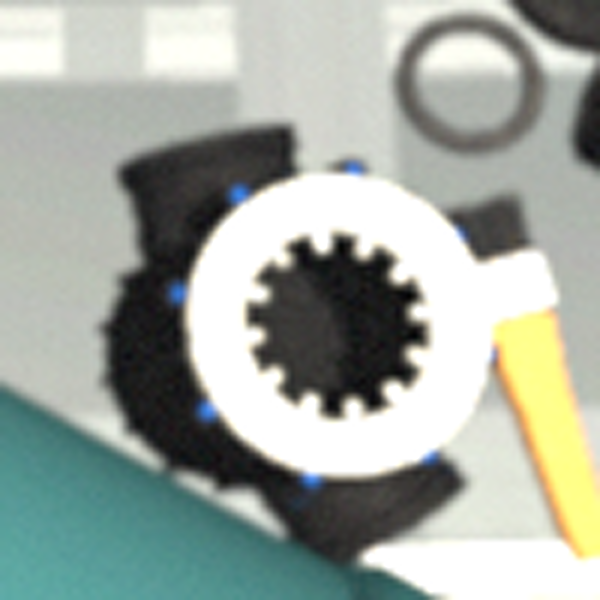

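View pics/s25.png

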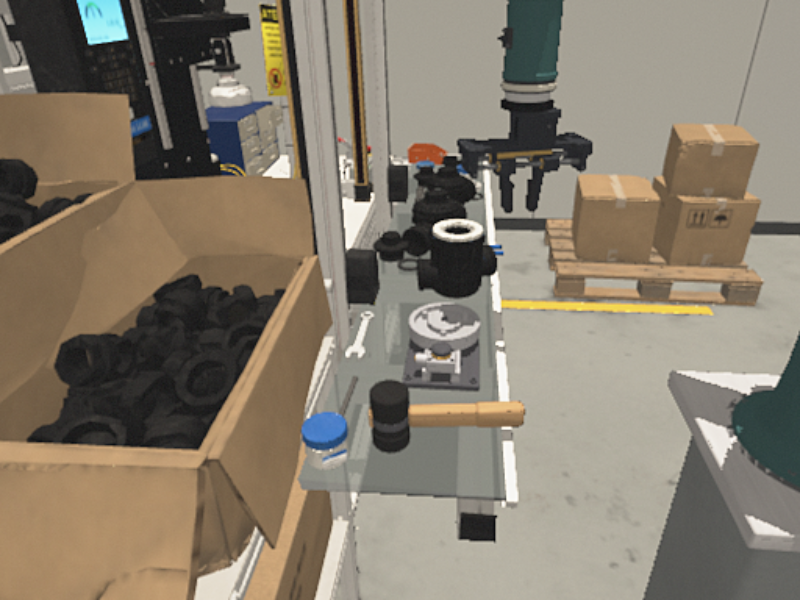

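Run:
```python
from h import *
B=lambda x,y:(325+(x+.5)/6-.5,165+(y+.5)/6-.5)
print(px2("top",*B(340,323),138), manip.read_state()['qvel'], manip.read_state()['time_s'])
```

```text
[ 509.41406881 -422.28545979  138.        ] [-0.02053947  0.02465612 -0.01531742 -0.00077502 -0.00226779  0.00046303] 25.65
```

Ring and rim agree to about 1 mm in the same camera: ring at (509.4, −422.3), rim at (509.8, −422.2). The arm is clear of everything, so I'm handing in.

```bash
python3 -m pendant '[[0,0,0,0,0,0,-0.4],[0,0,0,0,0,0,-0.4]]'; python3 -c "
from bench import job
print(job.finish_job())"
```

```text
time_s: 25.9
tcp_pos: [413.2, -212.4, 222.8]
orientation: [[-0.247, 0.969, -0.0], [0.969, 0.247, -0.0], [0.0, -0.0, -1.0]]
ft_force: [-0.1, 0.3, 0.4]
opening: 26.6
the job is handed in; nothing more can be done
None
```

The job is done and handed in at 25.9 s. One mallet blow, commanded at about 0.5 m/s, drove the pin home and lifted the ring. I stood the mallet back at its starting place, then took the ring by its rim and lowered it onto the valve body until it touched, at about 6 N, before letting go.

**Last checks:**
- **Ring on the valve:** it looks flat in the side view. In the top camera its centre is at (509.4, −422.3), against (509.8, −422.2) for the rim. The wrist camera put the rim about 2 mm further in −y, so I aimed between the two; the ring is centred to about 2 mm.
- **Other things:** in the last side and top pictures, the valve body, mallet, jar, spanner and hex key look where they were.

**What went wrong or disagreed:**
- **Finger length:** the finger ends sit about 32 mm short of the TCP the robot reports. My first try at the mallet closed in the air above the handle, so I worked from the measured offset after that.
- **Mallet tilt:** the blow turned the mallet about 3° in the grip. I levelled it before setting it down.

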